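Release the field meter's battery drawer with the pin tool and take out the flat battery

ROBOT

A 6-joint arm with a two-finger parallel gripper is mounted at the origin on the work surface. World frame = base frame: x ahead of the robot, y to its left, z up, the work surface at z = 0. Lengths are in mm, angles in degrees, forces in N, time in s.
With the tool pointing down it reaches from about 300 to 875 mm from the base axis. Payload 4.2 kg.
Tool frame: the origin (TCP) lies at the very end of the fingers, on their centre line; the grasp point (between the pads) lies 19 mm behind it; z points along the fingers, y is the direction in which the jaws open and shut (so a half turn about z gives the same grasp; the last joint's range is limited). The gripper opens to 85 mm and grips with 20 to 120 N. Pads are 22 mm wide; open, the fingers measure 114 mm over their backs; the gripper's body (76 mm by 85 mm) begins 54 mm behind the grasp point. The pads swing forward as they close: fully open they stand 13 mm farther back than shut.
Start: joints at [72.938, 18.312, 89.639, -0, 72.044, -1.146], TCP at [157.69, 552.97, 231.338] pointing down, gripper open.
Joint ranges: [-177.97, 177.97], [-48.28, 115.42], [12.27, 149.76], [-77.06, 257.06], [2.81, 150.46], [-146.56, 146.56]. Speed limits (degrees/s): [147.25, 147.25, 180, 180, 180, 180].

INTERFACE

Orientations are given as [roll, pitch, yaw] about the fixed x, y, z axes, in that order (R = Rz(yaw) Ry(pitch) Rx(roll)).
In Python, from rig import get_state, camera, hand_in gives the robot as it stands. The module is installed in compiled form; this text tells all that it offers.
- The arm moves only by the tool send_rows, never from a script. Its argument "deltas" is a list of rows, each a list of 3 entries, a list of its own where there are three numbers: the opening, from 0 (shut) to 1 (fully open), then the shift along the tool's x, y, z in mm, then the turn, a rotation vector about the tool's x, y, z in rad. A call has 1 to 12 rows; each row is the pose to reach, as a shift and turn from the pose measured when the call began, along the tool's axes at that moment; what a row does not reach only later rows make up. A row lasts 1/10 s, in which the tool goes at most 50 mm and 8.59 degrees, less where a joint would pass 70% of its speed; a pose out of reach is approached as far as the arm can. A call with a gripper value outside its range is refused whole. The fingers move at their own pace and stop on an object; the grip force is fixed at half the most. Time passes only in rows, so rows that repeat a pose let the fingers close. It gives the time, the measured TCP pose, the force and the opening at its end, in the units of the state.
- get_state(): the state, without advancing time (a new reading comes with each control period).
- camera(name): name is "scene" or "top"; returns a dict with "pixels" (384x512x3 uint8, red, green, blue), "fx", "fy", "cx", "cy" (pixels), "D" ([k1, k2, p1, p2, k3] as OpenCV has them; the pictures are not rectified), "rvec" (rotation vector, rad) and "tvec" (3), from world to camera coordinates, as OpenCV has them. Camera axes: x right, y down, z forward; pixel columns grow to the right and rows downward; lengths in mm; the calibration is good to about 2 mm. A picture is of the moment at which its call begins. There is no depth.
- hand_in(): hands the job in, once; it reports no verdict.
The state is a dict: "t": time; "joints": joint angles; "qvel": joint speeds; "joint_efforts": joint torques, N m; "tool_pos": TCP position; "eef_rot": TCP orientation; "ft_force": force on the tool from outside, world axes, zero at the start; "moment": the same for the moment, N m; "finger_gap": finger opening in mm.
Only numpy, scipy, OpenCV 4.12 (cv2) and the standard library are available. Lean on these libraries where they do the work, as an engineer would, in place of code of your own. Each camera call takes 0.05 s, during which the arm holds its last target.

TASK

The magnetic-field meter's battery is flat. With the pin tool from the rack, hold down the recessed catch in the nose of the meter's battery drawer and, keeping it held, push the drawer out to its stop; do not force it. Stand the pin tool back in the rack, lift the battery out and put it in the steel dish, leaving the drawer open and everything else where it is.

Things in the scene. Friction and masses are not known exactly. Their poses are not given: they have to be found in the camera images.
- meter: Magnetic-field meter: heavy desk case, stays put; 130 (x) x 160 (y) x 68 mm high, grey, white lid with display and two knobs sloping down to the front. Origin: centre of its underside, on the table. Its +x points out of its front (black drawer nose, two sockets), turned away from the robot. Front face: x = 65 mm, 48 mm high; its knobs reach 74 mm.
- recess (a point): Centre of the mouth of the round recess in the level top of the black drawer nose, 38 mm above the table, at x 79, y +35 mm of the meter when shut. Moves with the drawer; axes as the meter's. Recess 7 mm wide, straight walls; nose 26 (x) x 40 (y) mm, recess in its middle. The catch's white head lies 6 mm down in it and can be pressed 5 mm deeper.
- drawer (a joint): How far the battery drawer is out (m): 0 shut, 0.062 at its stop. Slides level along the meter's +x, about 1 N of friction, stays where left. Locked until the catch is pressed 3 mm or more, which must last for the first 8 mm of travel; the pin in the recess pushes it along by the recess wall.
- catch (a joint): How far the catch in the recess is pressed (m): 0 up, 0.005 down on its hard stop. A spring lifts it: 1.5 N at first, 5 N when fully down. It rides in the drawer.
- pin_mid (a point): Pin tool, middle of its handle: square steel handle 12 x 12 x 60 mm (sides along its x and y, parallel to the rack's at the start), under it a dark flange 20 mm wide, 4 mm thick, then a steel pin 4 mm thick, 34 mm long, round-tipped, pointing down. This point: 34 mm above the flange's underside, 68 above the tip, 84 above the table in the rack. The only square handle there; about 120 g.
- pin_tip (a point): The tip of the pin tool's pin; axes as the tool's, z from tip to handle.
- rack_top (a point): Tool rack, a fixed wooden block 56 (x) x 160 (y) x 50 mm high: centre of its top face. Through holes 12 mm wide at y = -50, 0 and +50 mm, a tool hanging in each by its flange, in any order. The pin tool goes back into the hole it left, flange down on the block.
- battery_mid (a point): The flat battery's centre: a block 48.5 (x) x 26.5 (y) x 17.5 mm, 45 g. Lies in the drawer, its x along the travel, underside 17 mm and top 34.5 mm above the table, about 49 mm behind the recess; inside the case while shut. The drawer's side walls (32 mm over all) reach up to only 21 mm above the table, so once out it can be gripped across its 26.5 mm width.
- dish_in (a point): Steel dish for flat batteries, fixed, open-topped, 120 (x) x 85 (y) x 22 mm high, walls and floor 3 mm. This point: centre of its inner floor, 3 mm above the table.
- driver: Bystander: screwdriver with a round black handle 24 mm thick, in the rack, top 114 mm above the table. Origin at its flange's underside.
- nutdriver: Bystander: nut driver with a round grey handle 18 mm thick, in the rack, top 106 mm above the table. Origin at its flange's underside.
- spare_mid (a point): Bystander: the new battery, same shape as the flat one, lying on the table; its centre.
- multimeter: Bystander: hand-held multimeter lying on its back, 78 x 150 x 34 mm (knob up to 45 mm), origin under its centre.
- mug: Bystander: white mug 80 mm wide, 95 mm high, handle at its +y, origin under its centre.
- weight: Bystander: brass lab weight 44 mm wide, 52 mm high, origin under its centre.
- plug: Bystander: small connector, 56 x 14 x 14 mm, lying on the table, origin under its centre.
There are look-alikes about, which are no part of the job. Leave any orange look-alike of the part that bears pin_mid alone.

How it is judged:
By the outcome, as a careful person would: the job done as asked, in the order asked, and still so for the second after the job is handed in, with the robot touching nothing.
It also fails if it takes over 67 s, if anything falls off the work surface, if the arm or the gripper's body presses on something with over 40 N, if the wrist force passes 120 N, or if a joint passes its speed limit or range.

## Working session

There is one attempt and no reset: what is moved stays moved. The work goes in short steps, Python scripts to look and compute and a tool call to move; the robot and the scene stay as the last step left them, time stands still between calls to the robot, and variables do not carry over. Pictures are saved under pics/ and viewed, and the job is handed in when it is done.

Besides the shell and the picture viewer there is one more tool, called after "Call:" in YAML: its name, and indented under it one key for each argument. send_rows: Moves the arm, as the interface text tells. Its arguments: {"type":"object","properties":{"deltas":{"type":"array","items":{"type":"array"}}},"required":["deltas"]}

```bash
mkdir -p pics
cat > h.py <<'E'
import numpy as np, cv2, pickle
from rig import get_state, camera, hand_in
def snap(n,f):
    c=camera(n); pickle.dump(c,open(f'pics/{f}.pkl','wb')); cv2.imwrite(f'pics/{f}.png',c['pixels'][:,:,::-1]); return c
def load(f): return pickle.load(open(f'pics/{f}.pkl','rb'))
def K(c): return np.array([[c['fx'],0,c['cx']],[0,c['fy'],c['cy']],[0,0,1.]])
def ray(c,u,v):
    p=cv2.undistortPoints(np.array([[[u,v]]],float),K(c),np.array(c['D']))[0,0]
    R=cv2.Rodrigues(np.array(c['rvec'],float))[0]; t=np.array(c['tvec'],float)
    return -R.T@t, R.T@np.array([p[0],p[1],1])
def onz(c,u,v,z):
    o,d=ray(c,u,v); return o+d*(z-o[2])/d[2]
def proj(c,P):
    return cv2.projectPoints(np.array(P,float).reshape(-1,3),np.array(c['rvec'],float),np.array(c['tvec'],float),K(c),np.array(c['D']))[0][:,0]
def crop(f,x0,y0,w,h,s,out):
    im=cv2.imread(f'pics/{f}.png')[y0:y0+h,x0:x0+w]
    cv2.imwrite(f'pics/{out}.png',cv2.resize(im,None,fx=s,fy=s,interpolation=cv2.INTER_CUBIC))
E
python3 - <<'E'
from h import *
for n in('scene','top'):
    c=snap(n,n+'0'); o,_=ray(c,256,192); print(n,o,c['fx'],onz(c,256,192,0))
print(get_state())
E
```

```text
scene [1219.64863304 -615.56076587  738.04750778] 493.29093158208707 [516.43445411  75.13283599   0.        ]
top [ 493.53513717   24.0724349  1197.46908704] 429.1894898853169 [603.67529954 -10.5928471    0.        ]
{'t': 0.1, 'joints': array([ 7.29370272e+01,  1.83465486e+01,  8.96981006e+01, -1.21864499e-03,
        7.20445965e+01, -1.14518489e+00]), 'qvel': array([ 0.11196472, -0.22460065, -0.21542375,  0.01527674,  0.12566676,
        0.04779179]), 'joint_efforts': array([ 1.13596256e-03, -4.16407299e+01, -2.34702069e+01,  1.68352080e-04,
        4.83985626e-03, -2.48503937e-06]), 'tool_pos': array([157.57350251, 552.55161411, 230.5895837 ]), 'eef_rot': array([-1.79910749e+02, -6.25181806e-04,  1.64082588e+02]), 'ft_force': array([-0.80292002,  0.90769078, -0.54194335]), 'moment': array([ 0.06479702, -0.00838061,  0.0360437 ]), 'finger_gap': 85.38053220039134}
```

View pics/scene0.png

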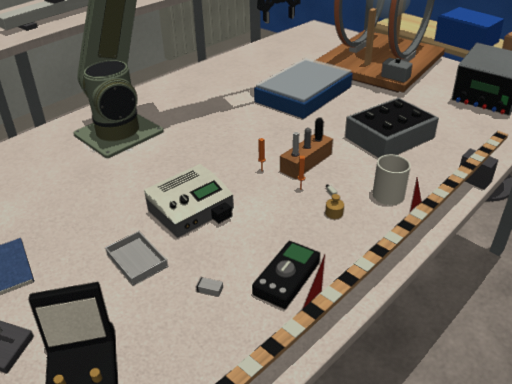

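View pics/top0.png

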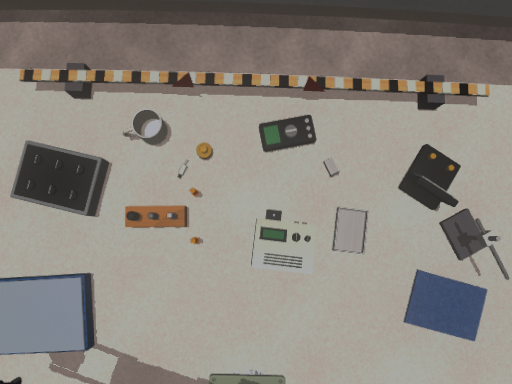

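Top view: up is +x, left is +y. The meter is near (285,245), its nose (274,214), the rack (155,217) and the dish (350,230). Next I'll enlarge these.

Run:
```python
from h import *
crop('top0',110,170,100,90,8,'t_rack'); crop('top0',240,195,135,85,5.9,'t_met')
crop('scene0',240,105,110,95,7,'s_rack'); crop('scene0',135,150,110,90,7,'s_met')
```

```text
(no output)
```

View pics/t_rack.png

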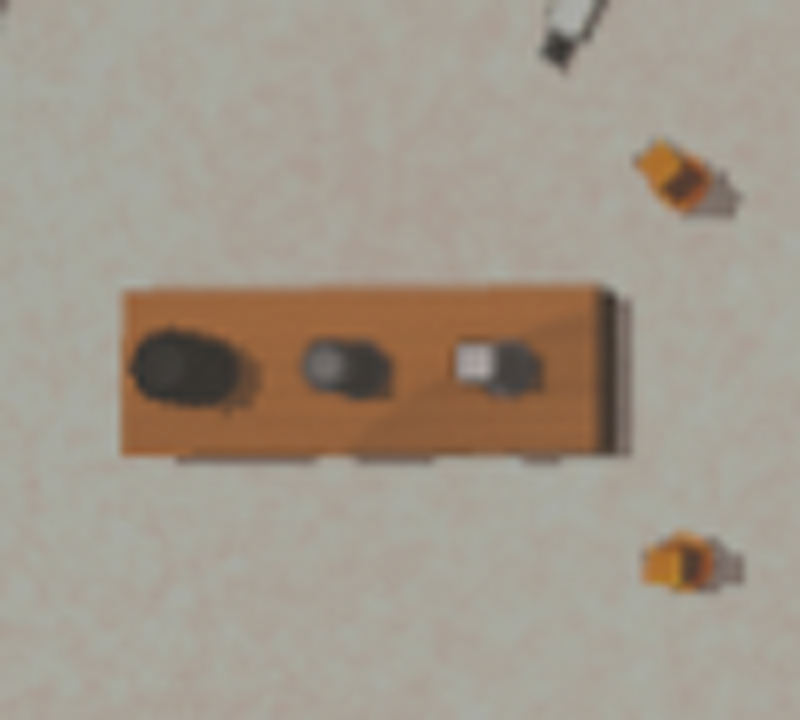

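View pics/t_met.png

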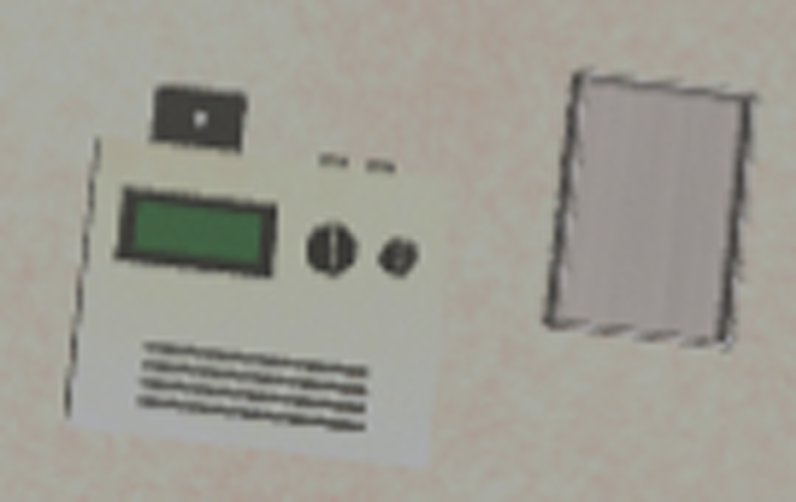

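View pics/s_rack.png

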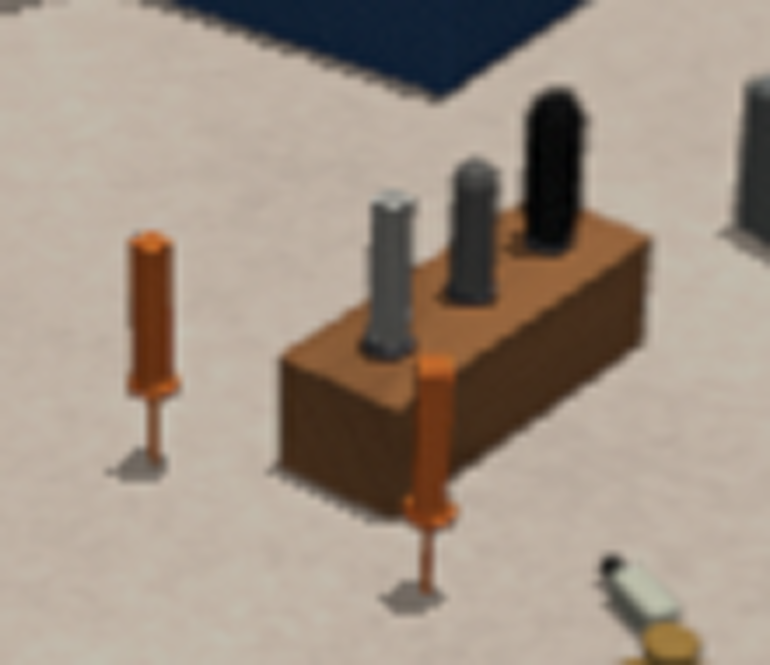

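View pics/s_met.png

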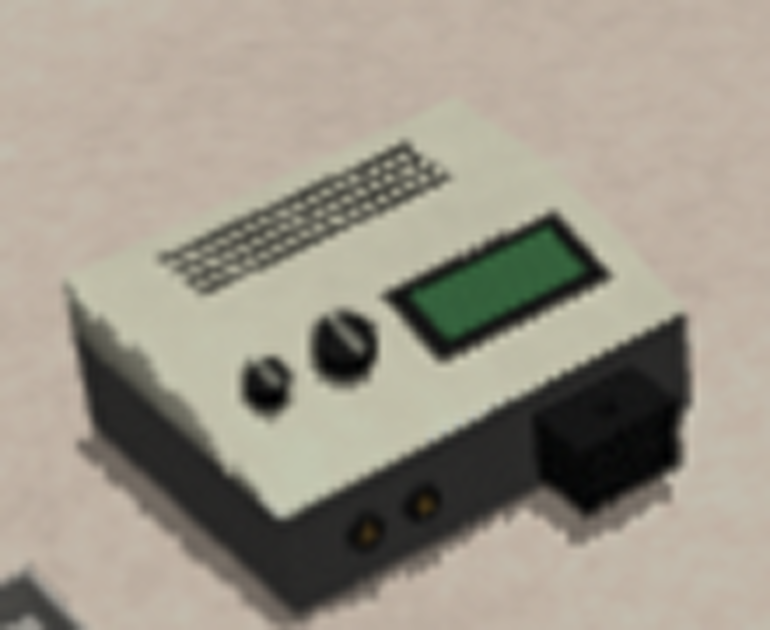

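```bash
cat > fit.py <<'E'
from h import *
from scipy.optimize import least_squares
def fit(obs,x0,loss='soft_l1'):
    # obs: list (cam, [x,y,z] local, [u,v])
    def P(p,l):
        c,s=np.cos(p[2]),np.sin(p[2]); return [p[0]+c*l[0]-s*l[1],p[1]+s*l[0]+c*l[1],l[2]]
    def f(p): return np.concatenate([proj(c,P(p,l))[0]-np.array(uv) for c,l,uv in obs])
    r=least_squares(f,x0,loss=loss); return r.x,f(r.x).reshape(-1,2)
E
python3 - <<'E'
from fit import *
t=load('top0'); s=load('scene0')
def px(x0,y0,k): return lambda X,Y:(x0+(X+.5)/k-.5,y0+(Y+.5)/k-.5)
tr=px(110,170,8); tm=px(240,195,5.9); sr=px(240,105,7); sm=px(135,150,7)
def rep(n,o,x0):
    for sel,nm in((o,'both'),([q for q in o if q[0] is t],'top'),([q for q in o if q[0] is s],'scene')):
        p,r=fit(sel,x0); print(n,nm,p[:2].round(1),np.degrees(p[2]).round(2)); 
        if nm=='both': print(r.round(1).tolist())
    return fit(o,x0)[0]
p=onz(t,*tr(475,362),114); print('pin top centre',p, 'scene',onz(s,*sr(394,197),114))
g=onz(t,*tr(360,372),50)
rep('rack',[(t,(28,80,50),tr(122,290)),(t,(28,-80,50),tr(600,287)),(t,(-28,-80,50),tr(600,455)),(t,(-28,80,50),tr(122,455)),
 (s,(-28,-80,50),sr(281,359)),(s,(28,-80,50),sr(402,410)),(s,(28,80,50),sr(651,240))],[g[0],g[1],0])
g=onz(t,*tm(270,300),50)
rep('meter',[(t,(92,55,38),tm(155,88)),(t,(92,15,38),tm(246,96)),(t,(79,35,37),tm(200,119)),(t,(65,80,48),tm(98,140)),(t,(65,-80,48),tm(449,180)),(t,(-65,80,68),tm(67,422)),(t,(-65,-80,68),tm(426,466)),
 (s,(92,15,38),sm(585,455)),(s,(92,55,38),sm(680,405)),(s,(92,15,17),sm(585,515)),(s,(65,-80,48),sm(282,520)),(s,(65,80,48),sm(685,315)),(s,(65,-80,0),sm(295,615)),(s,(79,35,38),sm(608,407))],[g[0],g[1],-.1])
g=onz(t,*tm(650,210),22)
rep('dish',[(t,(60,42.5,22),tm(580,70)),(t,(60,-42.5,22),tm(757,95)),(t,(-60,-42.5,22),tm(730,348)),(t,(-60,42.5,22),tm(546,327))],[g[0],g[1],-.1])
print('orange',onz(t,*tr(661,158),98),onz(t,*tr(662,566),98), 'nut',onz(t,*tr(325,363),106))
E
```

```text
pin top centre [528.641329   210.68391334 114.        ] scene [523.98466005 213.93167561 114.        ]
rack both [525.7 260.3] 2.35
[[0.1, 0.2], [-0.2, 0.0], [-0.2, 0.0], [-0.2, 0.5], [-0.1, 0.4], [-0.3, 0.9], [0.7, 0.4]]
rack top [526.3 260. ] 2.11
rack scene [523.1 262.2] 3.18
meter both [457.3 -86.2] -5.25
[[0.9, -0.1], [0.1, 0.3], [0.0, 0.3], [0.3, -0.2], [0.0, 0.2], [-0.2, 1.3], [-0.1, 1.1], [-0.3, 0.4], [0.2, 0.1], [0.3, -1.0], [0.2, 0.1], [0.6, -0.3], [1.0, 2.9], [0.1, 0.8]]
meter top [458.3 -86. ] -4.87
meter scene [455.9 -84.6] -6.2
dish both [ 504.5 -272.3] -6.14
[[-0.2, -0.1], [0.0, -0.1], [-0.3, 0.4], [0.4, -0.2]]
dish top [ 504.5 -272.3] -6.14Traceback (most recent call last):
  File "<stdin>", line 18, in <module>
  File "<stdin>", line 7, in rep
  File "fit.py", line 8, in fit
    r=least_squares(f,x0,loss=loss); return r.x,f(r.x).reshape(-1,2)
    return func(*args, **kwargs)
    vector_fun = VectorFunction(
        fun_wrapped,
    ...<6 lines>...
        workers=workers
    )
    self._update_fun()
    ~~~~~~~~~~~~~~~~^^
    self.f = self.fun_wrapped(xp_copy(self.x))
             ~~~~~~~~~~~~~~~~^^^^^^^^^^^^^^^^^
    return np.atleast_1d(self.fun(x))
                         ~~~~~~~~^^^
    return self.f(x, *self.args, **self.kwargs)
           ~~~~~~^^^^^^^^^^^^^^^^^^^^^^^^^^^^^^
  File "fit.py", line 7, in f
    def f(p): return np.concatenate([proj(c,P(p,l))[0]-np.array(uv) for c,l,uv in obs])
                     ~~~~~~~~~~~~~~^^^^^^^^^^^^^^^^^^^^^^^^^^^^^^^^^^^^^^^^^^^^^^^^^^^^
ValueError: need at least one array to concatenate
```

```bash
cat > mv.py <<'E'
from h import *
from scipy.spatial.transform import Rotation as R
import sys
def go(x,y,z,yaw,rp=(180,0)):
    s=get_state(); Rc=R.from_euler('xyz',s['eef_rot'],degrees=True); Rt=R.from_euler('xyz',[rp[0],rp[1],yaw],degrees=True)
    d=Rc.inv().apply(np.array([x,y,z])-s['tool_pos']); r=(Rc.inv()*Rt).as_rotvec()
    print('t',round(s['t'],2),'pos',s['tool_pos'].round(2),'rot',s['eef_rot'].round(2),'F',s['ft_force'].round(1),'gap',round(s['finger_gap'],1)); print('shift',d.round(2).tolist(),'turn',r.round(4).tolist())
if __name__=='__main__': go(*map(float,sys.argv[1:5]))
E
python3 mv.py 527.5 211 180 92.3
python3 - <<'E'
from h import *
t=load('top0'); 
tr=lambda X,Y:(110+(X+.5)/8-.5,170+(Y+.5)/8-.5)
print('orange',onz(t,*tr(661,158),98),onz(t,*tr(662,566),98), 'nut',onz(t,*tr(325,363),106))
E
```

```text
t 0.1 pos [157.57 552.55 230.59] rot [-179.91   -0.    164.08] F [-0.8  0.9 -0.5] gap 85.4
shift [-449.41, -226.92, 50.94] turn [-0.0014, 0.001, 1.2528]
orange [596.54640654 156.59038268  98.        ] [466.20922165 150.88386472  98.        ] nut [527.04877219 259.89472902 106.        ]
```

The candidates with a square handle in the top view are steel (169,215) in the rack's right-hand hole and orange (194,191) and (195,240) on the table. The steel one in the rack is the pin tool. The enlarged crop shows a square light-grey handle, and the rack fit puts its hole within 1 mm of where I see the handle.

Call:
send_rows:
  deltas:
    - [1,[-41,-21,4.6],[0,0,0.12]]
    - [1,[-82,-41,9],[0,0,0.25]]
    - [1,[-123,-62,14],[0,0,0.38]]
    - [1,[-164,-83,18],[0,0,0.5]]
    - [1,[-205,-104,23],[0,0,0.63]]
    - [1,[-246,-124,28],[0,0,0.75]]
    - [0.7,[-287,-145,32],[0,0,0.88]]
    - [0.7,[-328,-166,37],[0,0,1.0]]
    - [0.7,[-369,-186,42],[0,0,1.13]]
    - [0.7,[-410,-207,46],[0,0,1.25]]
    - [0.7,[-449.4,-227,51],[0,0,1.253]]
    - [0.7,[-449.4,-227,51],[0,0,1.253]]

```text
t: 1.3
tool_pos: [530.4, 207.3, 178.6]
eef_rot: [-180.0, 0.2, 92.0]
ft_force: [-1.3, -0.3, -1.1]
finger_gap: 59.9
```

```bash
python3 mv.py 527.5 211 66 92.3; python3 -c "
from h import *
snap('top','top1');crop('top1',110,170,100,90,8,'t1');snap('scene','scene1');crop('scene1',240,75,110,95,7,'s1')"
```

```text
t 1.3 pos [530.43 207.28 178.61] rot [-179.97    0.19   91.99] F [-1.3 -0.3 -1.1] gap 59.9
shift [4.2, -2.74, 112.6] turn [-0.0005, 0.0033, -0.0053]
```

View pics/s1.png

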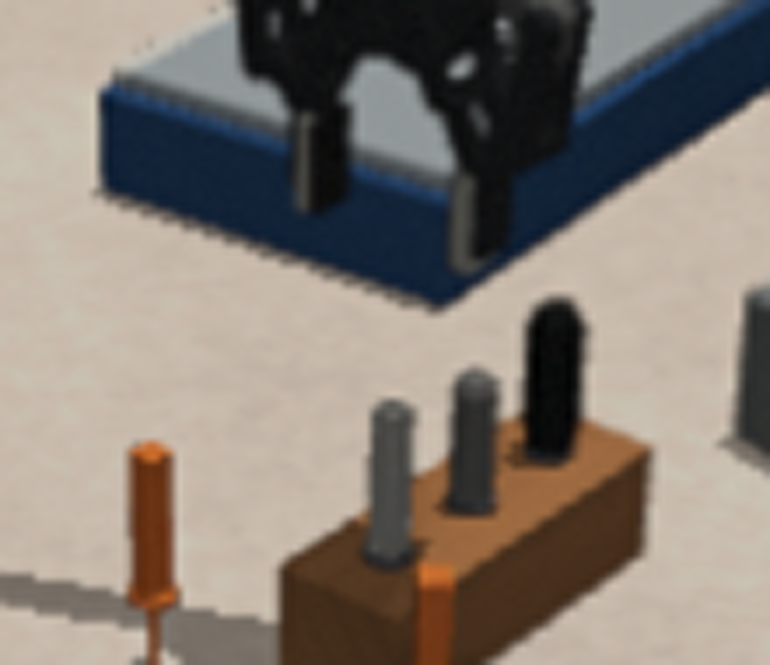

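The scene picture shows the open fingers (crop 320,205 and 470,265) above the steel handle (390,410), straddling it. Next I'll centre and go down.

Call:
send_rows:
  deltas:
    - [0.7,[4.2,-2.7,10],[0,0.003,-0.005]]
    - [0.7,[4.2,-2.7,40],[0,0.003,-0.005]]
    - [0.7,[4.2,-2.7,70],[0,0.003,-0.005]]
    - [0.7,[4.2,-2.7,95],[0,0.003,-0.005]]
    - [0.7,[4.2,-2.7,108],[0,0.003,-0.005]]
    - [0.7,[4.2,-2.7,111],[0,0.003,-0.005]]
    - [0.7,[4.2,-2.7,111],[0,0.003,-0.005]]
    - [0.7,[4.2,-2.7,111],[0,0.003,-0.005]]

```text
t: 2.2
tool_pos: [525.0, 214.7, 69.4]
eef_rot: [-180.0, -0.1, 92.5]
ft_force: [-0.7, 0.1, 0.1]
finger_gap: 59.5
```

```bash
python3 mv.py 527.5 211 66 92.3; python3 -c "
from h import *
snap('top','top2');crop('top2',110,170,100,90,8,'t2');snap('scene','scene2');crop('scene2',240,75,110,95,7,'s2')"
```

```text
t 2.2 pos [525.03 214.7   69.35] rot [-1.800e+02 -1.300e-01  9.248e+01] F [-0.7  0.1  0.1] gap 59.5
shift [-3.81, 2.31, 3.34] turn [-0.0001, -0.0022, 0.0032]
```

View pics/s2.png

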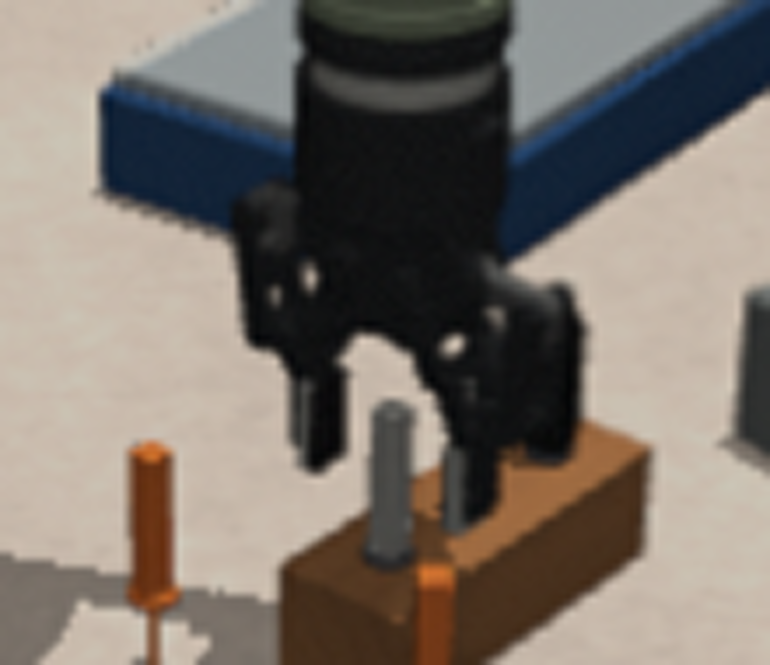

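View pics/t2.png

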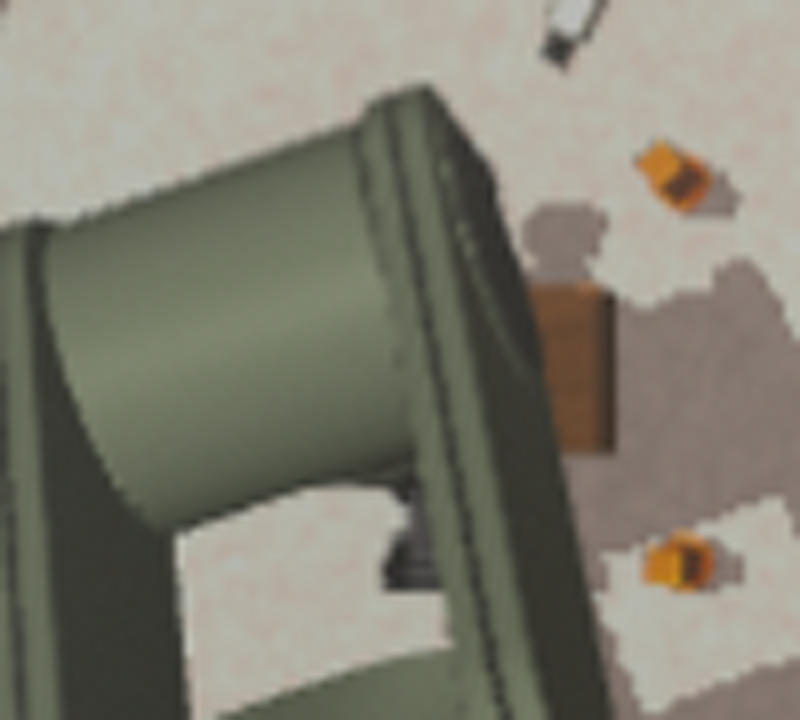

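```bash
python3 mv.py 527.5 211 66 92.3; python3 -c "
from h import *
for i in range(3):
  camera('top'); s=get_state(); print(s['t'],s['tool_pos'],s['qvel'].round(2))"
```

```text
t 2.3 pos [525.1  214.46  69.41] rot [ 1.800e+02 -1.300e-01  9.246e+01] F [-0.   0.4  0.1] gap 59.4
shift [-3.57, 2.25, 3.4] turn [0.0, -0.0022, 0.0029]
2.35 [524.98105139 214.31869594  69.23713712] [-0.15  0.22  0.28 -0.05 -0.09 -0.02]
2.4 [524.84912084 214.22066288  69.05505203] [-0.04  0.32  0.24 -0.05 -0.09  0.03]
2.45 [524.7538401  214.13298198  68.88379633] [-0.06  0.31  0.14 -0.06 -0.02  0.04]
```

```bash
python3 mv.py 527.5 211 66 92.3
```

```text
t 2.45 pos [524.75 214.13  68.88] rot [-1.7994e+02 -1.1000e-01  9.2450e+01] F [-0.3  0.4 -0.2] gap 59.9
shift [-3.25, 2.61, 2.88] turn [-0.001, -0.0019, 0.0025]
```

Call:
send_rows:
  deltas:
    - [0.7,[-3.2,2.6,2.9],[0,-0.002,0.003]]
    - [0.7,[-3.2,2.6,2.9],[0,-0.002,0.003]]
    - [0.7,[-3.2,2.6,2.9],[0,-0.002,0.003]]
    - [0.7,[-3.2,2.6,2.9],[0,-0.002,0.003]]

```text
t: 2.85
tool_pos: [527.5, 211.0, 65.9]
eef_rot: [-179.9, 0.0, 92.3]
ft_force: [-0.4, 0.5, -0.1]
finger_gap: 59.3
```

```bash
python3 -c "
from h import *
for i in range(3):
  camera('top'); s=get_state(); print(s['t'],s['tool_pos'],s['qvel'].round(2))"; python3 mv.py 527.5 211 66 92.3
```

```text
2.9 [527.47727621 211.00305964  65.93763097] [ 0.2   0.02 -0.03 -0.06  0.05  0.08]
2.95 [527.45768817 211.04085027  65.93995084] [ 0.   -0.09  0.09  0.04 -0.09  0.04]
3.0 [527.45436092 211.07052354  65.94397954] [ 0.04 -0.05 -0.03  0.06 -0.08  0.01]
t 3.0 pos [527.45 211.07  65.94] rot [-1.7994e+02  1.0000e-02  9.2270e+01] F [ 0.8  0.  -0.4] gap 59.7
shift [-0.07, 0.04, -0.06] turn [-0.0011, 0.0002, -0.0005]
```

Call:
send_rows:
  deltas:
    - [0.4,[0,0,0],[0,0,0]]
    - [0.3,[0,0,0],[0,0,0]]
    - [0.2,[0,0,0],[0,0,0]]
    - [0,[0,0,0],[0,0,0]]
    - [0,[0,0,0],[0,0,0]]
    - [0,[0,0,0],[0,0,0]]
    - [0,[0,0,0],[0,0,0]]

```text
t: 3.7
tool_pos: [527.5, 211.1, 66.1]
eef_rot: [-179.9, 0.0, 92.3]
ft_force: [-0.5, -0.4, 2.6]
finger_gap: 11.1
```

```bash
python3 mv.py 527.5 211 140 92.3; python3 -c "
from h import *
snap('scene','scene3');crop('scene3',240,75,110,95,7,'s3')"
```

```text
t 3.7 pos [527.46 211.11  66.09] rot [-179.94    0.     92.27] F [-0.5 -0.4  2.6] gap 11.1
shift [-0.11, -0.04, -73.91] turn [-0.001, 0.0001, -0.0005]
```

View pics/s3.png

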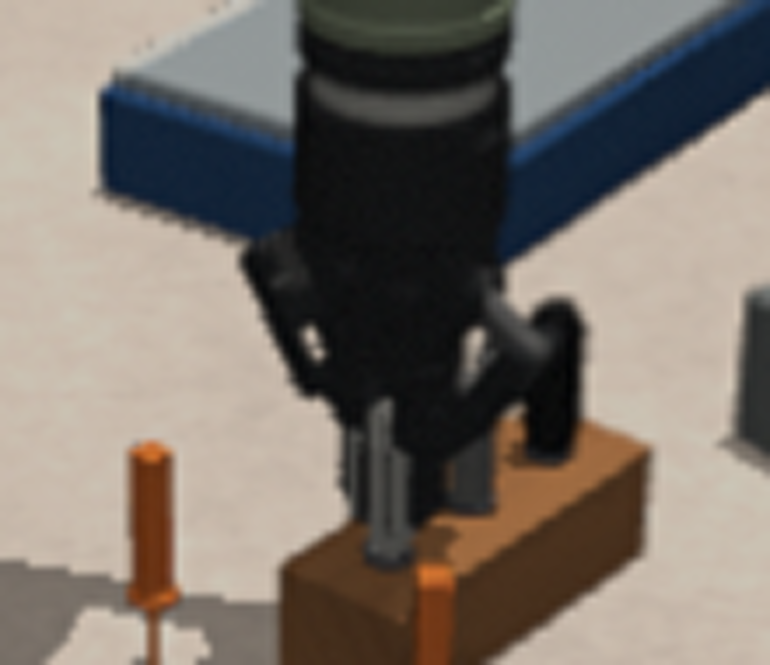

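Run:
```python
from h import *
s=load('scene3'); im=cv2.imread('pics/scene3.png')[75:170,240:350]; im=cv2.resize(im,None,fx=7,fy=7,interpolation=cv2.INTER_CUBIC)
def pt(P): 
    u=proj(s,P)[0]; return tuple(int(round(q)) for q in ((u-[240,75]+.5)*7-.5))
X,Y=527.5,211
a=np.radians(2.3)
def q(dx,dy,z): return (X+np.cos(a)*dx-np.sin(a)*dy,Y+np.sin(a)*dx+np.cos(a)*dy,z)
for z in(54,114):
    pts=[pt(q(dx,dy,z)) for dx,dy in((6,6),(6,-6),(-6,-6),(-6,6))]; cv2.polylines(im,[np.array(pts)],True,(0,255,0),1)
for sx in(1,-1):
    pts=[pt(q(sx*6,dy,z)) for dy,z in((-11,66),(11,66),(11,100),(-11,100))]; cv2.polylines(im,[np.array(pts)],True,(0,0,255),1)
cv2.imwrite('pics/s3o.png',im)
```

```text
(no output)
```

View pics/s3o.png

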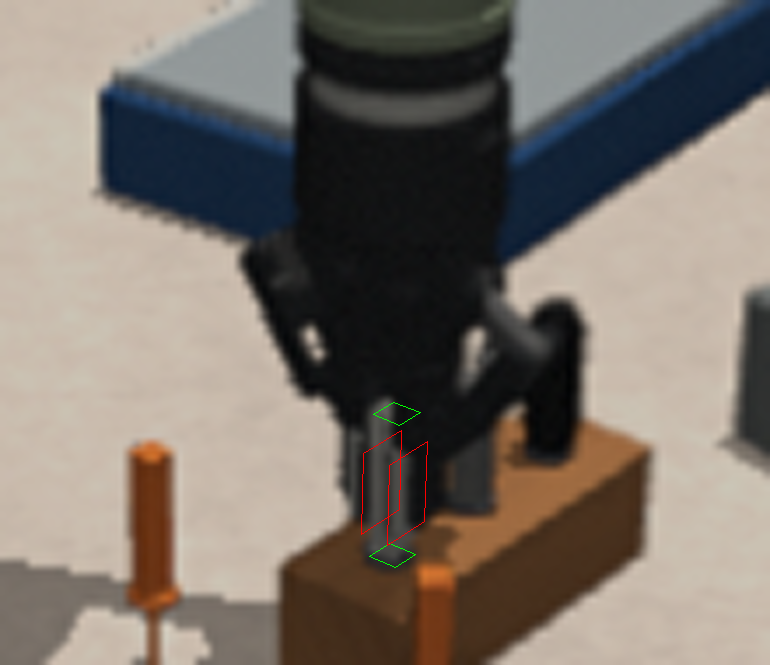

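The handle is gripped and its base at crop x 368–412 matches the predicted square. Now the lift.

Call:
send_rows:
  deltas:
    - [0,[0,0,-5],[0,0,0]]
    - [0,[0,0,-15],[0,0,0]]
    - [0,[0,0,-30],[0,0,0]]
    - [0,[0,0,-50],[0,0,0]]
    - [0,[0,0,-70],[0,0,0]]
    - [0,[0,0,-90],[0,0,0]]
    - [0,[0,0,-100],[0,0,0]]
    - [0,[0,0,-105],[0,0,0]]
    - [0,[0,0,-105],[0,0,0]]

```text
t: 4.65
tool_pos: [527.6, 211.1, 171.4]
eef_rot: [-180.0, -0.0, 92.3]
ft_force: [0.5, -0.3, -1.5]
finger_gap: 11.4
```

```bash
python3 - <<'E'
from h import *
t=load('top0'); s=load('scene0')
for nm,p in(('both',(457.3,-86.2,-5.25)),('top',(458.3,-86,-4.87)),('scene',(455.9,-84.6,-6.2))):
    a=np.radians(p[2]); c,q=np.cos(a),np.sin(a); print(nm,p[0]+c*79-q*35,p[1]+q*79+c*35)
tm=(240+200.5/5.9-.5,195+119.5/5.9-.5); sm=(135+608.5/7-.5,150+407.5/7-.5)
print(onz(t,*tm,36),onz(s,*sm,37))
snap('scene','scene4'); crop('scene4',200,30,150,120,5,'s4')
E
python3 mv.py 535 -54 171 87
```

```text
both 539.1711459316174 -58.57545540929563
top 539.9861337404965 -57.83307694245387
scene 538.2179036035237 -58.33666536174476
[539.99796692 -58.58444734  36.        ] [535.84073387 -55.83965067  37.        ]
t 4.7 pos [527.24 211.   170.65] rot [-1.7989e+02  2.0000e-02  9.2270e+01] F [-0.3  1.  -1.7] gap 10.9
shift [-265.1, -2.77, -0.25] turn [-0.0018, 0.0005, 0.0921]
```

View pics/s4.png

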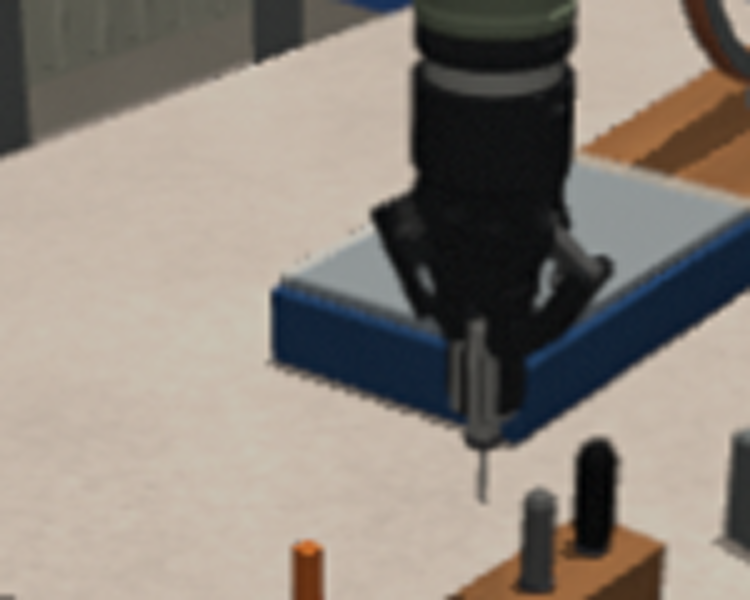

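Run:
```python
from h import *
crop('scene4',275,85,45,50,14,'s4b'); crop('scene0',275,125,45,40,14,'s0b')
```

```text
(no output)
```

View pics/s4b.png

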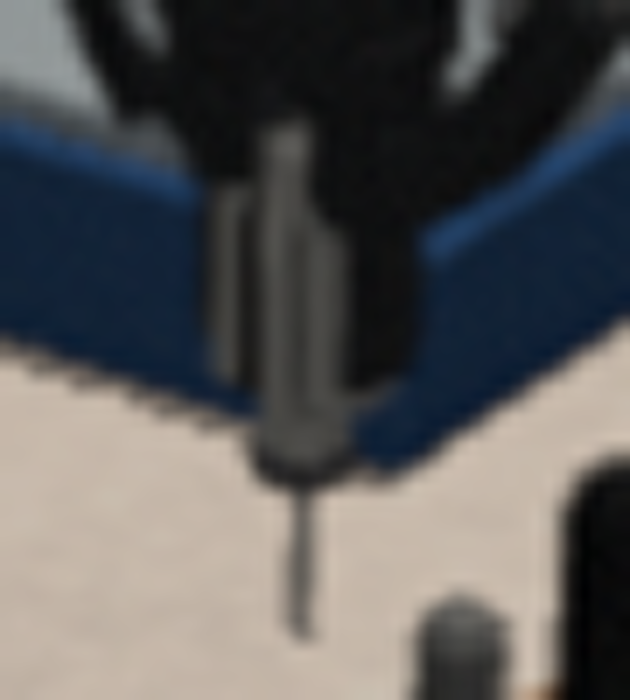

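View pics/s0b.png

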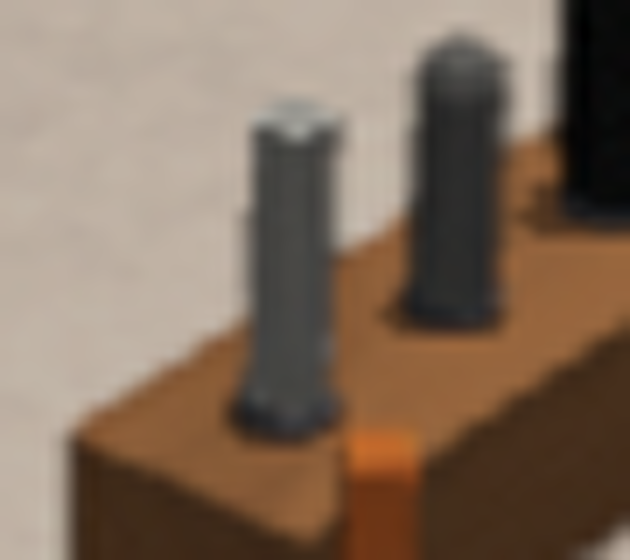

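Run:
```python
from h import *
s=load('scene4'); sc=lambda u,x0,y0:((u-[x0,y0]+.5)*14-.5).round(0)
X,Y,Z=527.4,211.05,171.0
zt=Z+19+30; 
for n,z in(('top',Z+19+30),('flangeund',Z+19-34),('tip',Z+19-68)):
    print(n,sc(proj(s,(X,Y,z))[0],275,85),'dy+3',sc(proj(s,(X,Y+3,z))[0],275,85),'dx+3',sc(proj(s,(X+3,Y,z))[0],275,85))
s=load('scene0')
for n,z in(('top',114),('flange',54)): print(n,sc(proj(s,(X,Y,z))[0],275,125))
```

```text
top [317. 149.] dy+3 [328. 143.] dx+3 [330. 154.]
flangeund [308. 480.] dy+3 [319. 474.] dx+3 [321. 485.]
tip [304. 648.] dy+3 [314. 642.] dx+3 [316. 654.]
top [302. 127.]
flange [294. 410.]
```

```bash
cat > mv.py <<'E'
from h import *
from scipy.spatial.transform import Rotation as R
import sys
def go(x,y,z,yaw,tilt=0.):
    s=get_state(); Rc=R.from_euler('xyz',s['eef_rot'],degrees=True); Rt=R.from_euler('xyz',[180,0,yaw],degrees=True)*R.from_rotvec([0,tilt,0])
    d=Rc.inv().apply(np.array([x,y,z])-s['tool_pos']); r=(Rc.inv()*Rt).as_rotvec()
    print('t',round(s['t'],2),'pos',s['tool_pos'].round(2),'rot',s['eef_rot'].round(2),'F',s['ft_force'].round(1),'gap',round(s['finger_gap'],1)); print('shift',d.round(2).tolist(),'turn',r.round(4).tolist())
if __name__=='__main__': go(*map(float,sys.argv[1:]))
E
python3 mv.py 539.1 -58.3 171 85 -0.033
```

```text
t 4.7 pos [527.24 211.   170.65] rot [-1.7989e+02  2.0000e-02  9.2270e+01] F [-0.3  1.  -1.7] gap 10.9
shift [-269.56, 1.16, -0.25] turn [0.0003, -0.0325, 0.127]
```

Call:
send_rows:
  deltas:
    - [0,[-20,0,0],[0,-0.003,0.012]]
    - [0,[-50,0,0],[0,-0.006,0.025]]
    - [0,[-85,0,0],[0,-0.01,0.04]]
    - [0,[-120,0.5,0],[0,-0.014,0.055]]
    - [0,[-155,0.5,0],[0,-0.018,0.07]]
    - [0,[-190,0.8,0],[0,-0.022,0.085]]
    - [0,[-220,1,0],[0,-0.026,0.1]]
    - [0,[-245,1,0],[0,-0.03,0.115]]
    - [0,[-262,1.2,0],[0,-0.0325,0.127]]
    - [0,[-269.5,1.2,0],[0,-0.0325,0.127]]
    - [0,[-269.5,1.2,0],[0,-0.0325,0.127]]
    - [0,[-269.5,1.2,0],[0,-0.0325,0.127]]

```text
t: 5.9
tool_pos: [539.0, -57.5, 170.5]
eef_rot: [-180.0, 1.9, 85.0]
ft_force: [0.5, -0.4, -1.7]
finger_gap: 11.2
```

```bash
python3 mv.py 539.1 -58.3 105 85 -0.033
```

```text
t 5.9 pos [538.99 -57.48 170.47] rot [-179.98    1.85   85.03] F [ 0.5 -0.4 -1.7] gap 11.2
shift [1.31, 0.2, 65.46] turn [-0.0004, -0.0007, 0.0004]
```

Call:
send_rows:
  deltas:
    - [0,[0,0.2,10],[0,0,0]]
    - [0,[-0.3,0.2,25],[0,0,0]]
    - [0,[-0.3,0.2,42],[0,0,0]]
    - [0,[-0.3,0.2,56],[0,0,0]]
    - [0,[-0.3,0.2,65],[0,0,0]]
    - [0,[-0.3,0.2,68],[0,0,0]]
    - [0,[-0.3,0.2,68],[0,0,0]]
    - [0,[-0.3,0.2,68],[0,0,0]]
    - [0,[-0.3,0.2,68],[0,0,0]]

```text
t: 6.8
tool_pos: [539.5, -60.0, 103.2]
eef_rot: [179.9, 1.9, 85.0]
ft_force: [0.4, 0.4, -0.8]
finger_gap: 11.2
```

```bash
python3 -c "
from h import *
c=snap('scene','scene5');crop('scene5',195,140,60,60,12,'s5');snap('top','top5');crop('top5',240,195,80,60,9,'t5')"; python3 mv.py 539.1 -58.3 105 85 -0.033
```

```text
t 6.9 pos [539.31 -60.02 103.09] rot [179.95   1.85  85.02] F [-0.1 -0.2 -2.1] gap 11.0
shift [1.63, -0.35, -1.96] turn [0.0009, -0.0007, 0.0004]
```

View pics/s5.png

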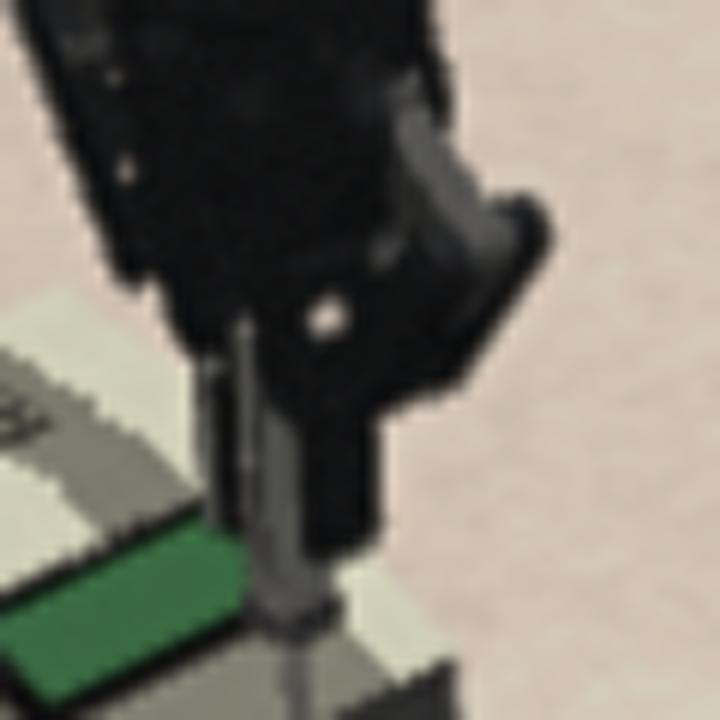

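View pics/t5.png

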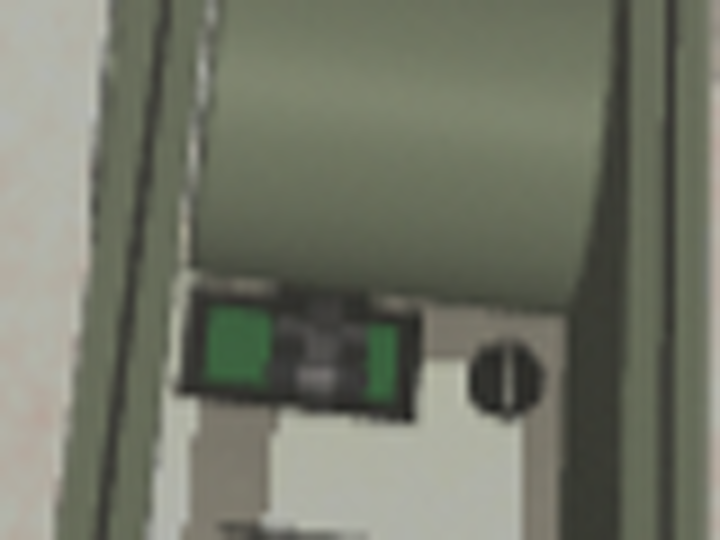

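```bash
python3 -c "
from h import *
crop('scene5',200,180,40,50,14,'s5')
s=load('scene5')
print(((proj(s,[(539.3,-60,103+49+19-68+z) for z in (0,)])[0]-[200,180]+.5)*14-.5))
for n,P in(('flU',(539.3,-60,103+19-34)),('tip',(539.3,-60,103-49)),('tipdx3',(542.3,-60,54)),('tipdy3',(539.3,-57,54)),('recess',(539.1,-58.3,38))): print(n,((proj(s,P)[0]-[200,180]+.5)*14-.5).round(0))
"
```

```text
[274.75049075  86.96688947]
flU [281. 164.]
tip [295. 333.]
tipdx3 [308. 341.]
tipdy3 [309. 325.]
recess [308. 405.]
```

View pics/s5.png

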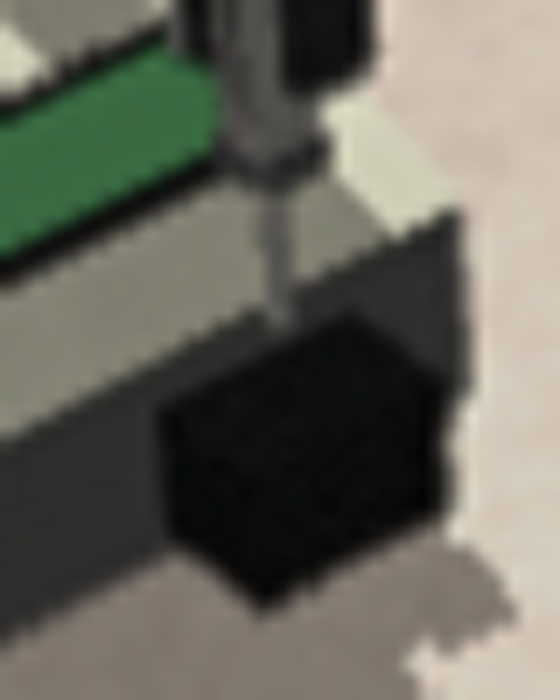

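Run:
```python
from h import *
for f,o in(('scene5','s5e'),('scene0','s0e')):
    im=cv2.imread(f'pics/{f}.png')[195:230,203:238].astype(float)
    im=np.clip((im/255)**0.45*255*1.1,0,255).astype(np.uint8)
    cv2.imwrite(f'pics/{o}.png',cv2.resize(im,None,fx=18,fy=18,interpolation=cv2.INTER_CUBIC))
```

```text
(no output)
```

View pics/s5e.png

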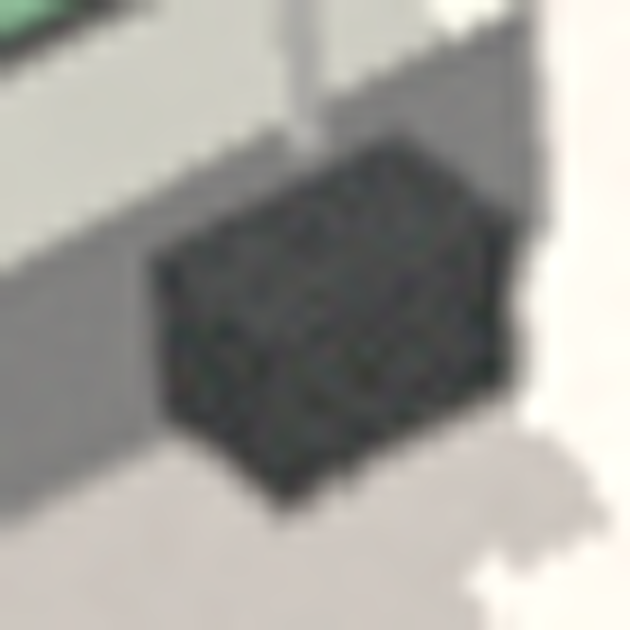

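View pics/s0e.png

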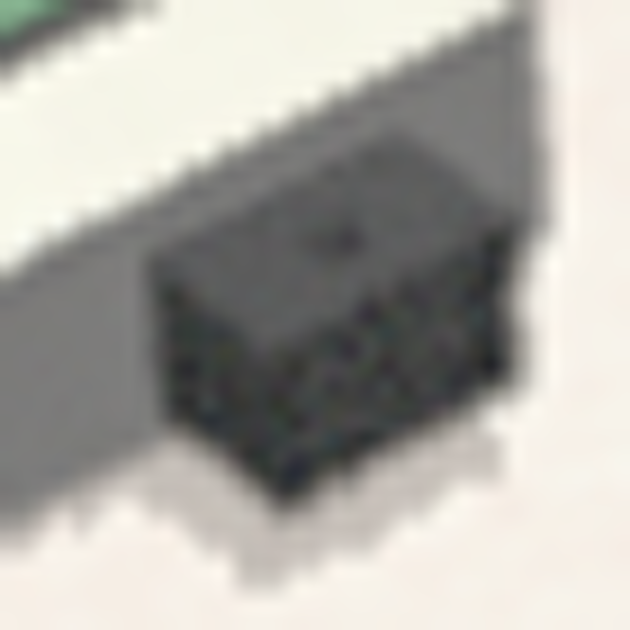

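Run:
```python
from h import *
s=load('scene5')
P=lambda X,Y:(203+(X+.5)/18-.5,195+(Y+.5)/18-.5)
r=onz(s,*P(334,238),38)
print('recess',r)
for z in(52.6,53.1,54.1): 
  for q in((307,155),(309,160)): print(z,q,onz(s,*P(*q),z), (r-onz(s,*P(*q),z))[:2])
```

```text
recess [536.33566775 -57.26555969  38.        ]
52.6 (307, 155) [535.71609783 -60.00701218  52.6       ] [0.61956992 2.74145249]
52.6 (309, 160) [536.65665919 -60.51728646  52.6       ] [-0.32099144  3.25172677]
53.1 (307, 155) [536.21499273 -60.41226112  53.1       ] [0.12067502 3.14670143]
53.1 (309, 160) [537.154868   -60.92216318  53.1       ] [-0.81920025  3.65660349]
54.1 (307, 155) [537.21278254 -61.222759    54.1       ] [-0.87711479  3.95719932]
54.1 (309, 160) [538.15128561 -61.73191662  54.1       ] [-1.81561786  4.46635694]
```

```bash
python3 mv.py 539.2 -56.8 91 85 -0.033
```

```text
t 6.9 pos [539.31 -60.02 103.09] rot [179.95   1.85  85.02] F [-0.1 -0.2 -2.1] gap 11.0
shift [3.58, -0.4, 11.98] turn [0.0009, -0.0007, 0.0004]
```

Call:
send_rows:
  deltas:
    - [0,[3.6,-0.4,2],[0,0,0]]
    - [0,[3.6,-0.4,5],[0,0,0]]
    - [0,[3.6,-0.4,8],[0,0,0]]
    - [0,[3.6,-0.4,10],[0,0,0]]
    - [0,[3.6,-0.4,11],[0,0,0]]
    - [0,[3.6,-0.4,11],[0,0,0]]
    - [0,[3.6,-0.4,11],[0,0,0]]

```text
t: 7.6
tool_pos: [539.2, -56.8, 92.0]
eef_rot: [180.0, 1.9, 85.0]
ft_force: [-0.1, 0.0, -1.4]
finger_gap: 11.1
```

```bash
cat > look.py <<'E'
from h import *
import sys
f=sys.argv[1]; c=snap('scene',f); x0,y0,w,h,k=map(int,sys.argv[2:7])
im=c['pixels'][y0:y0+h,x0:x0+w,::-1].astype(float)
im=np.clip((im/255)**0.45*255*1.1,0,255).astype(np.uint8)
cv2.imwrite(f'pics/{f}e.png',cv2.resize(im,None,fx=k,fy=k,interpolation=cv2.INTER_CUBIC))
E
python3 look.py scene6 203 195 35 35 18;  python3 mv.py 539.2 -56.8 91 85 -0.033
```

```text
t 7.65 pos [539.33 -56.8   92.08] rot [179.93   1.85  85.02] F [-0.2  0.6 -1.7] gap 11.4
shift [0.02, -0.13, 1.08] turn [0.0012, -0.0007, 0.0003]
```

View pics/scene6e.png

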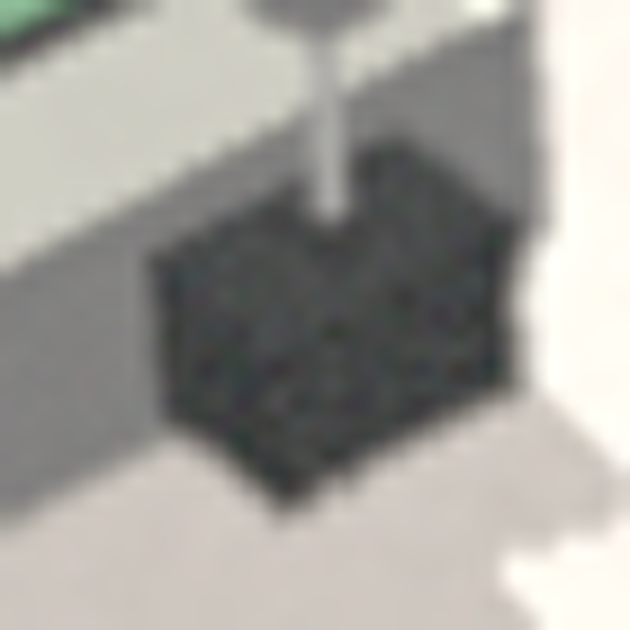

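Call:
send_rows:
  deltas:
    - [0,[0.8,-0.7,0.5],[0,0,0]]
    - [0,[0.8,-0.7,1.5],[0,0,0]]
    - [0,[0.8,-0.7,2.5],[0,0,0]]
    - [0,[0.8,-0.7,3.5],[0,0,0]]
    - [0,[0.8,-0.7,4.5],[0,0,0]]
    - [0,[0.8,-0.7,5.2],[0,0,0]]
    - [0,[0.8,-0.7,5.2],[0,0,0]]

```text
t: 8.35
tool_pos: [538.6, -56.1, 86.7]
eef_rot: [180.0, 1.9, 85.0]
ft_force: [-0.0, 0.2, -0.8]
finger_gap: 11.1
```

```bash
python3 look.py scene7 203 195 35 35 18;  python3 mv.py 539.2 -56.8 91 85 -0.033
```

```text
t 8.4 pos [538.65 -56.12  86.76] rot [179.95   1.85  85.02] F [ 0.5 -0.5 -0.2] gap 11.1
shift [-0.77, 0.61, -4.22] turn [0.0009, -0.0006, 0.0003]
```

View pics/scene7e.png

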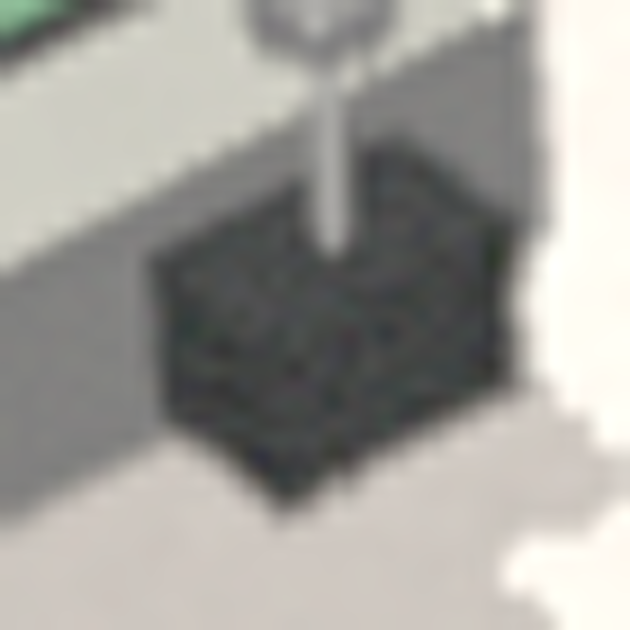

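Call:
send_rows:
  deltas:
    - [0,[0,0,0.7],[0,0,0]]
    - [0,[0,0,1.5],[0,0,0]]
    - [0,[0,0,2.3],[0,0,0]]
    - [0,[0,0,2.6],[0,0,0]]
    - [0,[0,0,2.6],[0,0,0]]

```text
t: 8.9
tool_pos: [538.6, -56.2, 84.1]
eef_rot: [180.0, 1.9, 85.0]
ft_force: [-0.0, 0.3, -1.3]
finger_gap: 11.5
```

```bash
python3 look.py scene8 203 195 35 35 18;  python3 mv.py 539.2 -56.8 91 85 -0.033
```

```text
t 8.95 pos [538.66 -56.2   84.16] rot [179.94   1.85  85.02] F [ 0.4 -0.4 -2.4] gap 11.1
shift [-0.77, 0.6, -6.82] turn [0.001, -0.0007, 0.0003]
```

View pics/scene8e.png

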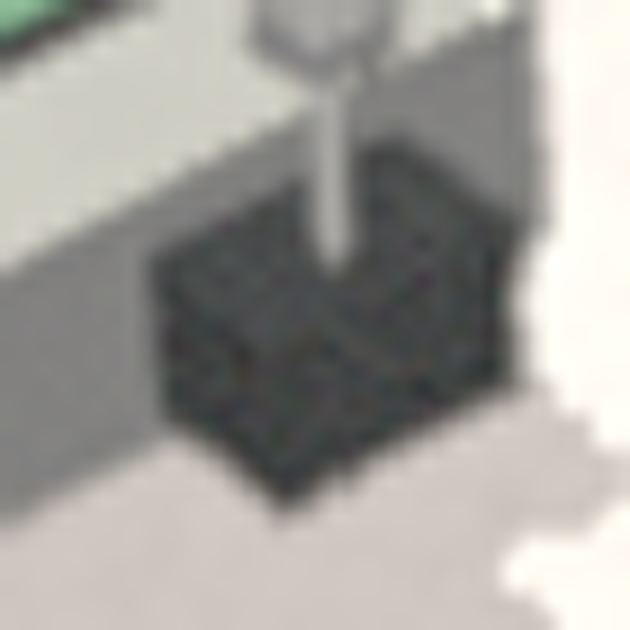

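Call:
send_rows:
  deltas:
    - [0,[0,0,0.8],[0,0,0]]
    - [0,[0,0,1.6],[0,0,0]]
    - [0,[0,0,2.4],[0,0,0]]
    - [0,[0,0,3.2],[0,0,0]]
    - [0,[0,0,3.7],[0,0,0]]
    - [0,[0,0,3.7],[0,0,0]]
    - [0,[0,0,3.7],[0,0,0]]

```text
t: 9.65
tool_pos: [538.7, -56.3, 80.6]
eef_rot: [179.9, 1.9, 85.0]
ft_force: [-0.4, -0.7, 0.6]
finger_gap: 10.9
```

```bash
python3 look.py scene9 203 195 35 35 18;  python3 mv.py 539.2 -56.8 91 85 -0.033
```

```text
t 9.7 pos [538.75 -56.31  80.6 ] rot [179.93   1.85  85.02] F [ 0.8  1.  -0.4] gap 11.3
shift [-0.78, 0.5, -10.38] turn [0.0012, -0.0007, 0.0003]
```

View pics/scene9e.png

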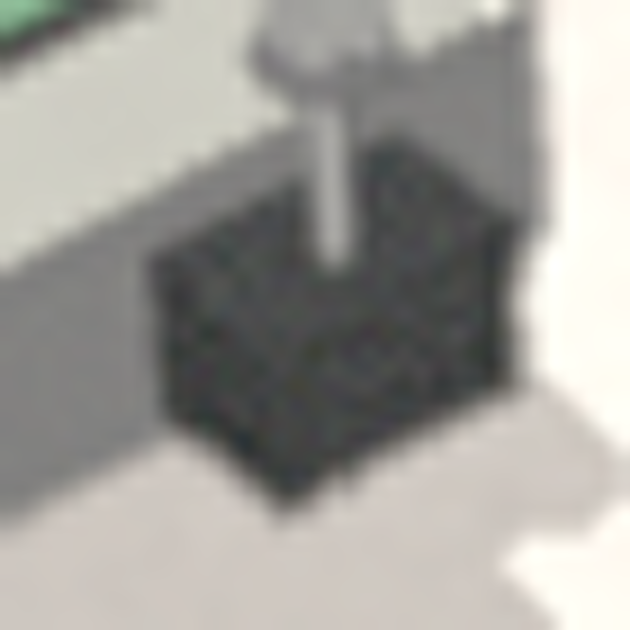

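Call:
send_rows:
  deltas:
    - [0,[0,0,0.8],[0,0,0]]
    - [0,[0,0,1.6],[0,0,0]]
    - [0,[0,0,2.4],[0,0,0]]
    - [0,[0,0,3.2],[0,0,0]]
    - [0,[0,0,4.0],[0,0,0]]
    - [0,[0,0,4.0],[0,0,0]]
    - [0,[0,0,4.0],[0,0,0]]
    - [0,[0,0,4.0],[0,0,0]]

```text
t: 10.5
tool_pos: [538.8, -56.5, 76.7]
eef_rot: [179.9, 1.9, 85.0]
ft_force: [-0.2, 0.5, 3.1]
finger_gap: 11.2
```

```bash
python3 look.py scene10 203 190 35 40 16; python3 -c "
from h import *
F=[]
for i in range(4): camera('top'); s=get_state(); F.append(s['ft_force']); 
print(np.mean(F,0),s['tool_pos'],s['moment'])"; python3 mv.py 539.2 -56.8 91 85 -0.033
```

```text
[-0.19907772  1.00592095  2.88397231] [538.83910218 -56.42090435  76.64765537] [0.11919314 0.09423049 0.07143071]
t 10.75 pos [538.84 -56.42  76.65] rot [179.92   1.85  85.02] F [-0.7  0.7  3.1] gap 11.2
shift [-0.81, 0.41, -14.33] turn [0.0015, -0.0007, 0.0003]
```

View pics/scene10e.png

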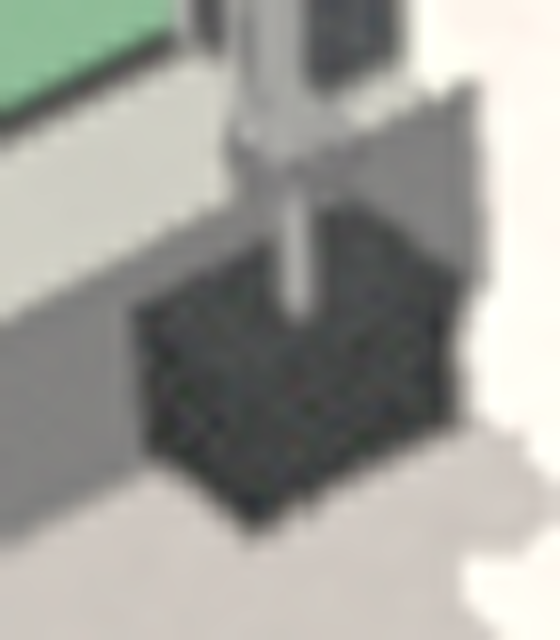

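Force is now about 4.5 N above the unloaded reading, so the catch is pressed about 4.3 mm. The pin visibly enters the recess. Next is the push along the meter's +x, which is tool y.

Call:
send_rows:
  deltas:
    - [0,[0.3,1,0],[0,0,0]]
    - [0,[0.3,2,0],[0,0,0]]
    - [0,[0.3,3.5,0],[0,0,0]]
    - [0,[0.3,5,0],[0,0,0]]
    - [0,[0.3,6.5,0],[0,0,0]]
    - [0,[0.3,8,0],[0,0,0]]
    - [0,[0.3,9.5,0],[0,0,0]]
    - [0,[0.3,11,0],[0,0,0]]
    - [0,[0.3,12.5,0],[0,0,0]]
    - [0,[0.3,14,0],[0,0,0]]
    - [0,[0.3,14,0],[0,0,0]]

```text
t: 11.85
tool_pos: [553.2, -57.4, 76.7]
eef_rot: [179.9, 1.9, 85.0]
ft_force: [-1.0, -0.6, 2.4]
finger_gap: 10.9
```

```bash
python3 look.py scene11 200 185 50 50 14; python3 -c "
from h import *
F=[]
for i in range(2): camera('top'); s=get_state(); F.append(s['ft_force']); 
print(np.mean(F,0),s['tool_pos'],s['moment'])"; python3 mv.py 539.2 -56.8 91 85 -0.033
```

```text
[-0.1127621  -0.34549767  2.65273429] [553.14798615 -57.4072302   76.74835788] [-0.13430793  0.02217144 -0.02123341]
t 12.0 pos [553.15 -57.41  76.75] rot [179.87   1.85  85.01] F [-0.  -0.5  2.6] gap 11.2
shift [-1.07, -13.92, -14.26] turn [0.0023, -0.0007, 0.0002]
```

View pics/scene11e.png

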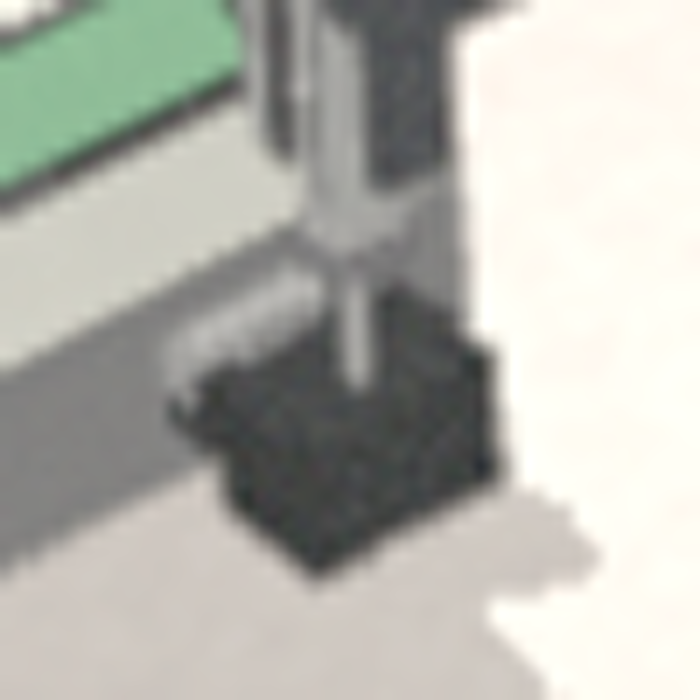

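The picture shows the nose out with the battery's light edge visible behind it, and the catch is still loaded. I'll carry on with the push.

Call:
send_rows:
  deltas:
    - [0,[0,2,0],[0,0,0]]
    - [0,[0,5.5,0],[0,0,0]]
    - [0,[0,9.5,0],[0,0,0]]
    - [0,[0,13.5,0],[0,0,0]]
    - [0,[0,17.5,0],[0,0,0]]
    - [0,[0,21.5,0],[0,0,0]]
    - [0,[0,25.5,0],[0,0,0]]
    - [0,[0,29.5,0],[0,0,0]]
    - [0,[0,33.5,0],[0,0,0]]
    - [0,[0,37.5,0],[0,0,0]]
    - [0,[0,41,0],[0,0,0]]
    - [0,[0,43,0],[0,0,0]]

```text
t: 13.2
tool_pos: [596.5, -61.2, 76.9]
eef_rot: [179.8, 1.9, 85.0]
ft_force: [-1.7, -0.5, 3.2]
finger_gap: 11.0
```

```bash
python3 look.py scene12 200 185 70 60 11; python3 mv.py 539.2 -56.8 91 85 -0.033
```

```text
t 13.25 pos [596.74 -61.21  76.88] rot [179.82   1.86  85.02] F [-0.1 -0.5  2.9] gap 11.2
shift [-1.06, -57.66, -14.27] turn [0.0032, -0.0006, 0.0003]
```

View pics/scene12e.png

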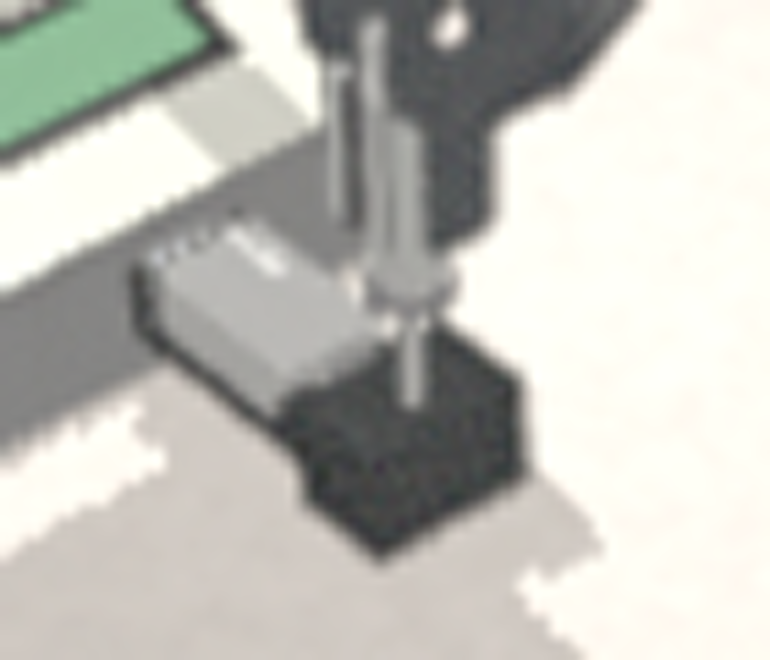

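Call:
send_rows:
  deltas:
    - [0,[0,0.7,0],[0,0,0]]
    - [0,[0,1.4,0],[0,0,0]]
    - [0,[0,2.1,0],[0,0,0]]
    - [0,[0,2.8,0],[0,0,0]]
    - [0,[0,3.5,0],[0,0,0]]
    - [0,[0,3.9,0],[0,0,0]]
    - [0,[0,3.9,0],[0,0,0]]

```text
t: 13.95
tool_pos: [600.6, -61.6, 76.9]
eef_rot: [179.8, 1.9, 85.0]
ft_force: [-0.8, -0.1, 2.2]
finger_gap: 11.0
```

```bash
python3 -c "
from h import *
F=[]
for i in range(4): camera('top'); s=get_state(); F.append(s['ft_force']); 
print(np.mean(F,0),s['tool_pos'],s['moment'])"; python3 mv.py 539.2 -56.8 91 85 -0.033
```

```text
[-0.98863315 -0.50563977  2.85984355] [600.59942344 -61.57928623  76.9141929 ] [-0.09906338  0.23852153  0.00598727]
t 14.15 pos [600.6  -61.58  76.91] rot [179.82   1.86  85.01] F [-0.9 -0.2  2.9] gap 10.9
shift [-1.03, -61.54, -14.25] turn [0.0032, -0.0006, 0.0002]
```

Call:
send_rows:
  deltas:
    - [0,[0,0.5,0],[0,0,0]]
    - [0,[0,1.0,0],[0,0,0]]
    - [0,[0,1.0,0],[0,0,0]]

```text
t: 14.45
tool_pos: [601.2, -61.6, 76.7]
eef_rot: [179.9, 1.9, 85.0]
ft_force: [-1.9, -0.3, 3.3]
finger_gap: 11.2
```

```bash
python3 -c "
from h import *
F=[]
for i in range(3): camera('top'); s=get_state(); F.append(s['ft_force']); 
print(s['t'],np.mean(F,0),s['tool_pos'],s['moment'])"
```

```text
14.6 [-2.07210706 -0.39975268  2.2573124 ] [601.29933341 -61.57211252  76.80203381] [-0.07831338  0.40802063  0.00536318]
```

Call:
send_rows:
  deltas:
    - [0,[0,0.4,0],[0,0,0]]
    - [0,[0,0.8,0],[0,0,0]]
    - [0,[0,0.8,0],[0,0,0]]

```text
t: 14.9
tool_pos: [602.2, -61.6, 76.8]
eef_rot: [179.9, 1.8, 85.0]
ft_force: [-2.2, -0.3, 2.5]
finger_gap: 11.2
```

```bash
python3 -c "
from h import *
F=[]
for i in range(3): camera('top'); s=get_state(); F.append(s['ft_force']); 
print(s['t'],np.mean(F,0),s['tool_pos'],s['moment'])"
```

```text
15.05 [-1.64681532 -0.34434967  2.48883351] [602.20963692 -61.62307603  76.81652347] [ 0.02800693  0.44602616 -0.03738661]
```

```bash
python3 look.py scene13 200 185 70 60 11; python3 mv.py 539.2 -56.8 91 85 -0.033
```

```text
t 15.1 pos [602.2  -61.59  76.79] rot [179.85   1.84  85.02] F [-1.8 -0.2  3.7] gap 11.1
shift [-1.16, -63.14, -14.34] turn [0.0026, -0.0008, 0.0003]
```

View pics/scene13e.png

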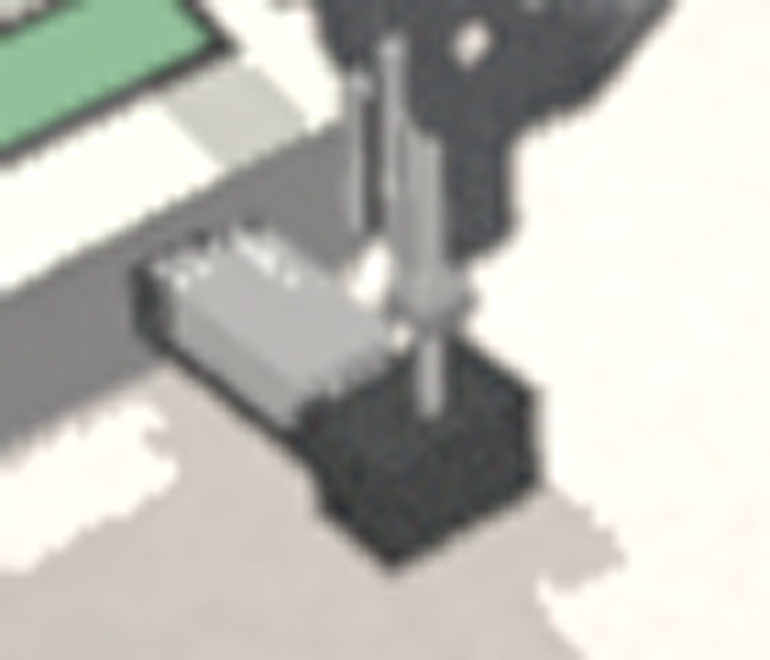

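Run:
```python
from h import *
s=load('scene13')
for z in(10,17):
    a=onz(s,218.36,222.86,z); b=onz(s,235.27,236.36,z); print(b-a,np.linalg.norm(b-a))
# right corner top (92,55,38) : scene0 18x(510,215); now 11x (538,400)
a=onz(s,203+510.5/18-.5,195+215.5/18-.5,38); b=onz(s,200+537.5/11-.5,185+400/11-.5,38); print(b-a,np.linalg.norm(b-a))
a=(135+585.5/7-.5,150+515.5/7-.5); print(a)
```

```text
[61.49676355 -5.15072453  0.        ] 61.71208869336
[60.90548711 -5.10120156  0.        ] 61.11874194574003
[65.36520362 -8.44969145  0.        ] 65.90908230690322
(218.14285714285714, 223.14285714285714)
```

Call:
send_rows:
  deltas:
    - [0,[0,0.4,0],[0,0,0]]
    - [0,[0,0.8,0],[0,0,0]]
    - [0,[0,0.8,0],[0,0,0]]

```text
t: 15.4
tool_pos: [602.6, -61.6, 76.7]
eef_rot: [179.9, 1.8, 85.0]
ft_force: [-3.8, -0.2, 3.5]
finger_gap: 11.4
```

```bash
python3 -c "
from h import *
F=[]
for i in range(3): camera('top'); s=get_state(); F.append(s['ft_force']); 
print(s['t'],np.mean(F,0),s['tool_pos'],s['moment'])"
```

```text
15.55 [-3.40857894  0.2858509   3.23535575] [602.62017788 -61.63278025  76.72652207] [-6.30121112e-04  7.55587679e-01  3.19085836e-02]
```

Call:
send_rows:
  deltas:
    - [0,[0,0.5,0],[0,0,0]]
    - [0,[0,0.5,0],[0,0,0]]
    - [0,[0,0.5,0],[0,0,0]]

```text
t: 15.85
tool_pos: [602.7, -61.7, 76.6]
eef_rot: [180.0, 1.8, 85.0]
ft_force: [-3.8, 0.3, 4.0]
finger_gap: 10.9
```

```bash
python3 -c "
from h import *
F=[]
for i in range(3): camera('top'); s=get_state(); F.append(s['ft_force']); 
print(s['t'],np.mean(F,0),s['tool_pos'],s['moment'])"; python3 mv.py 601 -61.5 125 85 -0.033
```

```text
16.0 [-4.71737917  0.33746248  4.43372737] [602.76168841 -61.66841243  76.67326643] [ 0.02372988  1.05552967 -0.01819181]
t 16.0 pos [602.76 -61.67  76.67] rot [179.95   1.85  85.02] F [-4.8  0.5  4.8] gap 11.0
shift [-1.54, -1.72, -48.3] turn [0.001, -0.0008, 0.0003]
```

The stop is confirmed: a commanded 0.5 mm gave only 0.14 mm and force rose to 4.7 N. I'll back off within the recess slack and withdraw straight up.

Call:
send_rows:
  deltas:
    - [0,[0,-0.8,0],[0,0,0]]
    - [0,[0,-1.6,0],[0,0,0]]
    - [0,[-0.1,-1.6,-3],[0,0,0]]
    - [0,[-0.3,-1.6,-8],[0,0,0]]
    - [0,[-0.5,-1.6,-15],[0,0,0]]
    - [0,[-0.8,-1.6,-25],[0,0,0]]
    - [0,[-1.3,-1.6,-40],[0,0,0]]
    - [0,[-2,-1.6,-60],[0,0,0]]
    - [0,[-2.6,-1.6,-80],[0,0,0]]
    - [0,[-3,-1.6,-94],[0,0,0]]
    - [0,[-3,-1.6,-94],[0,0,0]]

```text
t: 17.1
tool_pos: [602.7, -61.6, 173.7]
eef_rot: [179.6, 1.9, 85.0]
ft_force: [0.1, -0.7, -1.5]
finger_gap: 11.3
```

```bash
python3 look.py scene14 200 155 70 85 9; python3 mv.py 527.5 211 172 92.3 -0.033
```

```text
t 17.15 pos [601.74 -61.56 172.04] rot [179.77   1.85  85.01] F [-0.1  0.1 -1.3] gap 11.1
shift [264.92, -97.65, -8.88] turn [-0.0002, -0.0005, -0.1272]
```

View pics/scene14e.png

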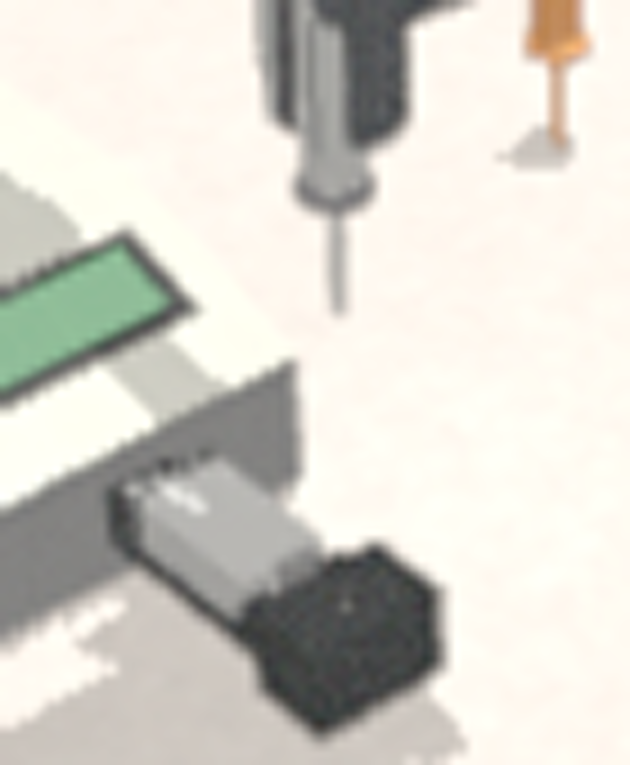

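Pin withdrawn: the drawer is open with the battery at crop (215,525), and the pin tool is held with its tip at (340,310). Now back to the rack.

```bash
python3 mv.py 527.6 212.2 172 92.3 -0.033
```

```text
t 17.15 pos [601.74 -61.56 172.04] rot [179.77   1.85  85.01] F [-0.1  0.1 -1.3] gap 11.1
shift [266.13, -97.66, -8.92] turn [-0.0002, -0.0005, -0.1272]
```

Call:
send_rows:
  deltas:
    - [0,[20,-7,-0.7],[0,0,-0.01]]
    - [0,[50,-18,-1.7],[0,0,-0.024]]
    - [0,[85,-31,-2.9],[0,0,-0.04]]
    - [0,[120,-44,-4],[0,0,-0.057]]
    - [0,[155,-57,-5.2],[0,0,-0.074]]
    - [0,[190,-70,-6.4],[0,0,-0.09]]
    - [0,[220,-81,-7.4],[0,0,-0.105]]
    - [0,[245,-90,-8.2],[0,0,-0.117]]
    - [0,[260,-95.5,-8.7],[0,0,-0.127]]
    - [0,[266,-97.7,-8.9],[0,0,-0.127]]
    - [0,[266,-97.7,-8.9],[0,0,-0.127]]
    - [0,[266,-97.7,-8.9],[0,0,-0.127]]

```text
t: 18.35
tool_pos: [527.8, 211.1, 171.8]
eef_rot: [-180.0, 1.9, 92.2]
ft_force: [0.4, 0.3, -1.7]
finger_gap: 11.1
```

```bash
python3 mv.py 527.6 212.2 125 92.3 -0.033
```

```text
t 18.35 pos [527.76 211.13 171.75] rot [-179.98    1.91   92.25] F [ 0.4  0.3 -1.7] gap 11.1
shift [2.63, -0.1, 46.69] turn [-0.0004, 0.0003, -0.0009]
```

Call:
send_rows:
  deltas:
    - [0,[1.3,0,8],[0,0,0]]
    - [0,[2,0,22],[0,0,0]]
    - [0,[2.5,0,40],[0,0,0]]
    - [0,[3,0,55],[0,0,0]]
    - [0,[3.1,0,61],[0,0,0]]
    - [0,[3.1,0,61.5],[0,0,0]]
    - [0,[3.1,0,61.5],[0,0,0]]
    - [0,[3.1,0,61.5],[0,0,0]]

```text
t: 19.15
tool_pos: [528.3, 212.2, 111.0]
eef_rot: [179.9, 1.9, 92.2]
ft_force: [-0.2, -0.1, -0.5]
finger_gap: 11.3
```

```bash
python3 look.py scene15 268 110 55 60 12; python3 mv.py 527.6 212.2 110 92.3 -0.033
python3 - <<'E'
from h import *
s=load('scene15')
for n,P in(('hole',(527.8,210.3,50)),('hole-top',(528.1,210,50)),('tip',(527.6,210.5,61))): print(n,((proj(s,P)[0]-[268,110]+.5)*12-.5).round(0))
E
```

```text
t 19.2 pos [528.27 212.32 111.03] rot [179.93   1.87  92.24] F [-0.2  0.3 -0. ] gap 11.2
shift [-0.06, -0.67, 1.03] turn [0.0012, -0.0003, -0.0011]
hole [335. 549.]
hole-top [335. 550.]
tip [336. 505.]
```

View pics/scene15e.png

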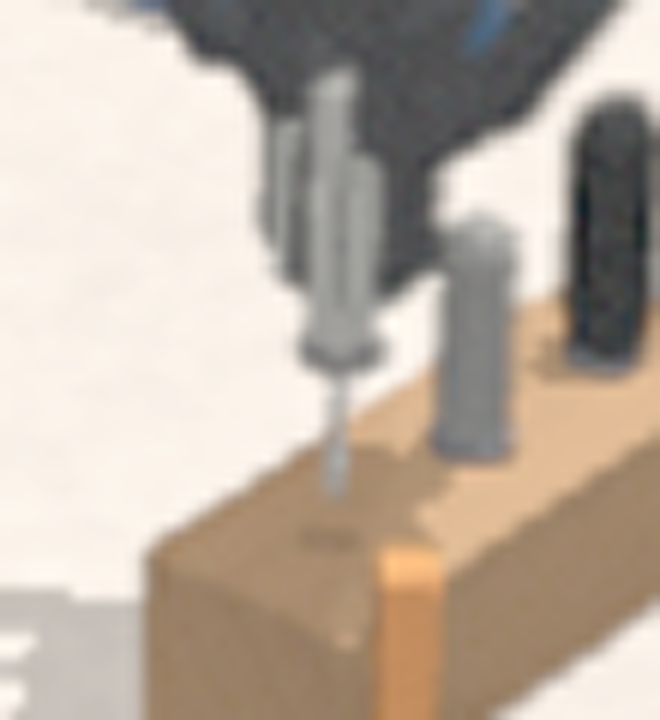

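The hole shows at crop (330,538) and the tip at (334,498), nearly straight above it. I'll make a small correction and go down into the hole.

Call:
send_rows:
  deltas:
    - [0,[0.8,-0.8,2],[0,0,0]]
    - [0,[0.9,-0.8,6],[0,0,0]]
    - [0,[1,-0.8,10],[0,0,0]]
    - [0,[1.1,-0.8,14],[0,0,0]]
    - [0,[1.2,-0.8,18],[0,0,0]]
    - [0,[1.4,-0.8,24],[0,0,0]]
    - [0,[1.6,-0.8,30],[0,0,0]]
    - [0,[1.8,-0.8,34],[0,0,0]]
    - [0,[1.9,-0.8,36],[0,0,0]]
    - [0,[1.9,-0.8,36],[0,0,0]]

```text
t: 20.2
tool_pos: [527.3, 212.9, 74.6]
eef_rot: [180.0, 1.9, 92.2]
ft_force: [0.3, 0.7, -2.1]
finger_gap: 11.2
```

```bash
python3 look.py scene16 268 110 55 60 12; python3 mv.py 527.4 213 65.5 92.3 -0.033
```

```text
t 20.25 pos [527.5 213.   74.9] rot [179.93   1.87  92.24] F [ 0.1 -0.2 -2.4] gap 11.4
shift [0.31, -0.11, 9.39] turn [0.0011, -0.0003, -0.0011]
```

View pics/scene16e.png

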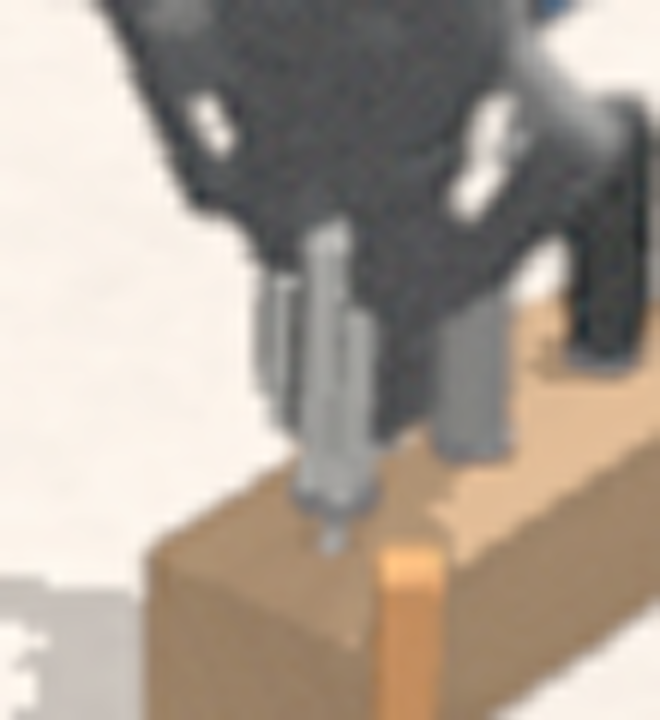

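The pin is in the hole without force. Lowering onto the flange.

Call:
send_rows:
  deltas:
    - [0,[0.1,0,2],[0,0,0]]
    - [0,[0.1,0,4],[0,0,0]]
    - [0,[0.2,0,6],[0,0,0]]
    - [0,[0.3,0,7.5],[0,0,0]]
    - [0,[0.3,0,8.5],[0,0,0]]
    - [0,[0.3,0,9],[0,0,0]]
    - [0,[0.3,0,9],[0,0,0]]

```text
t: 20.95
tool_pos: [527.5, 213.0, 66.3]
eef_rot: [179.9, 1.9, 92.2]
ft_force: [-0.7, -0.2, 1.9]
finger_gap: 11.3
```

```bash
python3 look.py scene17 268 110 55 60 12; python3 mv.py 527.4 213 65.5 92.3 -0.033
```

```text
t 21.0 pos [527.47 213.02  66.25] rot [179.93   1.87  92.24] F [-0.8 -0.3  2.4] gap 11.2
shift [0.01, -0.07, 0.75] turn [0.0012, -0.0003, -0.0011]
```

View pics/scene17e.png

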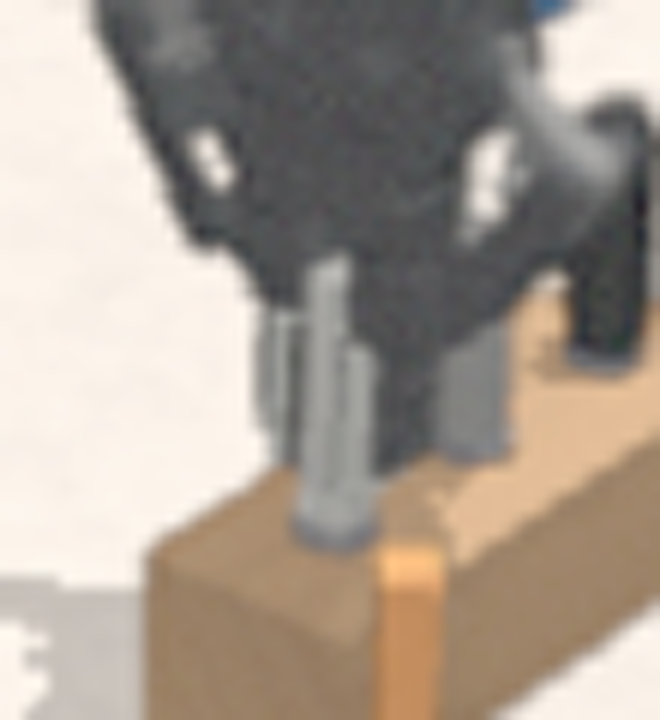

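The flange is seated, with about 4 N of contact and the flange on the block at crop (335,535). I'll release and rise.

Call:
send_rows:
  deltas:
    - [0.2,[0,0,0],[0,0,0]]
    - [0.3,[0,0,0],[0,0,0]]
    - [0.5,[0,0,0],[0,0,0]]
    - [0.7,[0,0,0],[0,0,0]]
    - [0.7,[0,0,0],[0,0,0]]
    - [0.7,[0,0,-8],[0,0,0]]
    - [0.7,[-1,0,-25],[0,0,0]]
    - [0.7,[-1.5,0,-50],[0,0,0]]
    - [0.7,[-2.5,0,-80],[0,0,0]]
    - [0.7,[-3.5,0,-105],[0,0,0]]
    - [0.7,[-3.8,0,-115],[0,0,0]]
    - [0.7,[-3.8,0,-115],[0,0,0]]

```text
t: 22.2
tool_pos: [528.1, 213.3, 183.0]
eef_rot: [179.7, 1.8, 92.2]
ft_force: [-0.1, -0.2, -0.4]
finger_gap: 59.6
```

```bash
python3 look.py scene18 268 110 55 60 12; python3 mv.py 527.4 213 65.5 92.3 0
```

```text
t 22.25 pos [527.23 212.95 181.41] rot [179.9    1.86  92.24] F [-0.5 -0.8 -0.5] gap 60.3
shift [3.81, -0.03, 115.84] turn [0.0017, 0.0325, -0.0011]
```

View pics/scene18e.png

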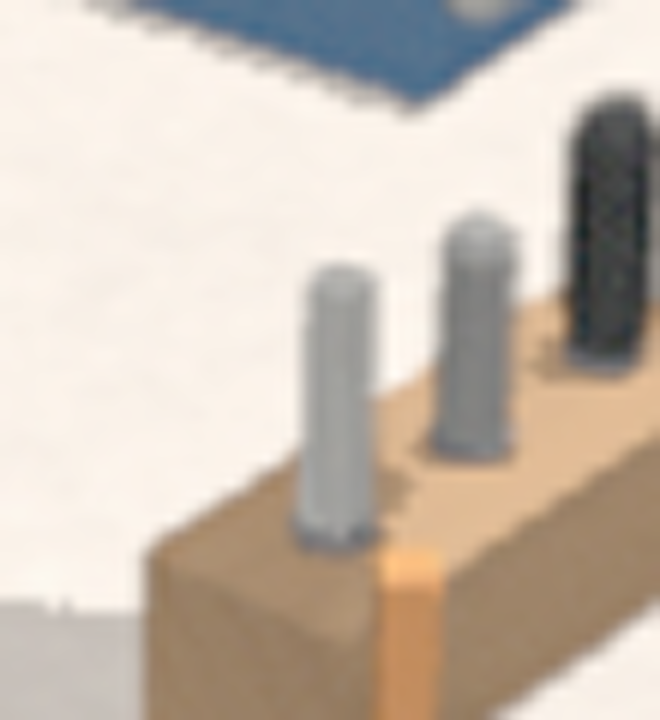

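The pin tool stands upright in its hole, flange flat at crop (338,535). Next, measure the battery from the top view.

```bash
python3 -c "
from h import *
snap('top','top19');crop('top19',240,185,135,85,5.9,'t19')
crop('top19',255,188,40,45,15,'t19b')"
```

View pics/t19b.png

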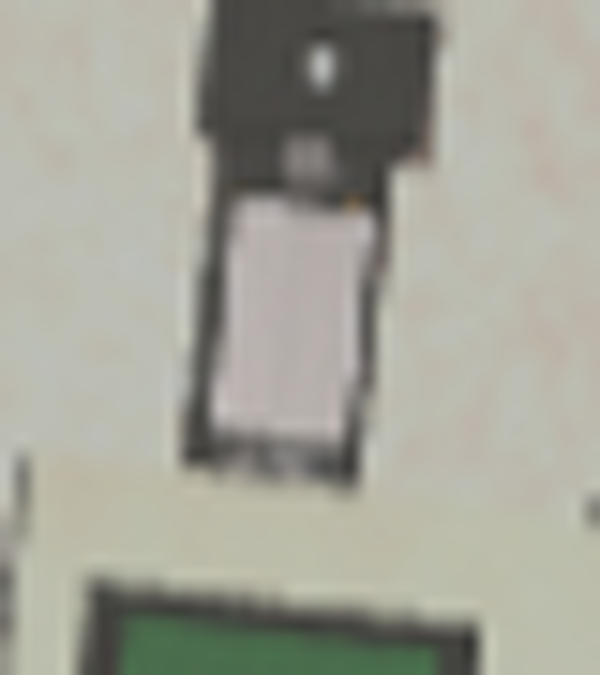

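Run:
```python
from h import *
# clean scene crop of the drawer from scene18
crop('scene18',195,175,55,55,13,'s18d')
```

```text
(no output)
```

View pics/s18d.png

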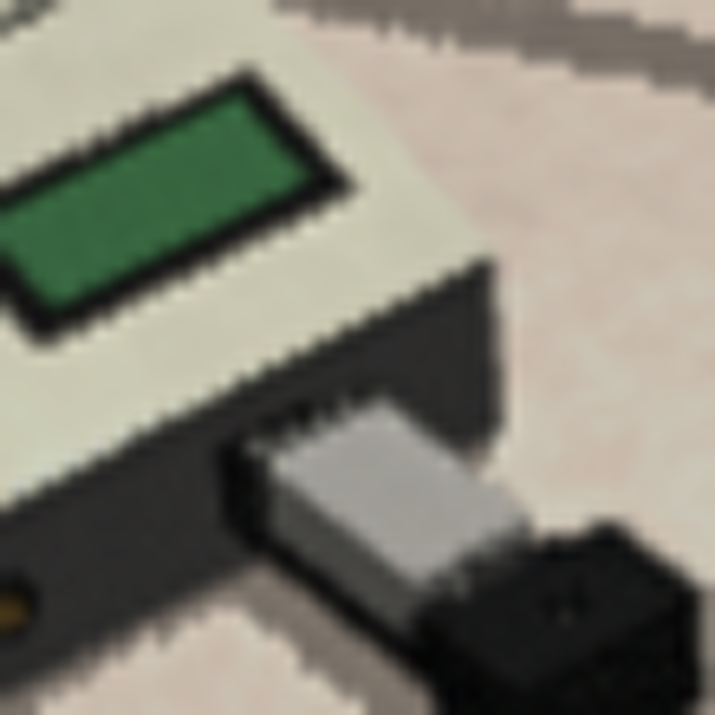

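```bash
python3 - <<'E'
from fit import *
t=load('top19'); s=load('scene18')
tp=lambda X,Y:(255+(X+.5)/15-.5,188+(Y+.5)/15-.5)
sp=lambda X,Y:(195+(X+.5)/13-.5,175+(Y+.5)/13-.5)
A=[(t,(24.25,13.25,34.5),tp(236,196)),(t,(24.25,-13.25,34.5),tp(378,210)),(t,(-24.25,-13.25,34.5),tp(350,442)),(t,(-24.25,13.25,34.5),tp(213,434))]
B=[(s,(-24.25,-13.25,34.5),sp(262,462)),(s,(-24.25,13.25,34.5),sp(385,400)),(s,(24.25,13.25,34.5),sp(530,525)),(s,(24.25,-13.25,34.5),sp(418,588))]
g=onz(t,*tp(295,320),34.5)
for o in(A,B,A+B):
    p,r=fit(o,[g[0],g[1],-.09]); print(p[:2].round(1),np.degrees(p[2]).round(1)); print(r.round(1).tolist())
r1=onz(t,*tp(320,65),35); r0=onz(t,240+200.5/5.9-.5,195+119.5/5.9-.5,35); print('recess',r1,r0,np.linalg.norm(r1-r0))
E
python3 mv.py 555 -63 172 -5 0
```

```text
[556.  -60.1] -4.5
[[-0.0, -1.1], [0.2, -1.0], [0.2, 1.3], [-0.4, 0.8]]
[552.3 -59.4] -7.6
[[-0.3, -0.5], [-0.3, -0.3], [0.9, 0.4], [-0.1, 0.4]]
[553.9 -60. ] -6.1
[[0.2, -0.4], [0.4, -0.0], [-0.1, 2.2], [-0.6, 1.4], [-0.2, 0.0], [-0.3, 0.1], [1.3, 0.7], [0.5, 0.8]]
recess [602.47910493 -63.66389228  35.        ] [540.03797042 -58.65561314  35.        ] 62.64166455590677
t 22.3 pos [526.72 212.73 180.41] rot [-179.98    1.9    92.24] F [-0.2 -0.2 -0.1] gap 59.5
shift [-276.2, 17.49, 17.58] turn [0.0279, 0.0251, 1.6969]
```

The pose from the drawer kinematics agrees with both cameras within 3 mm: battery at about (554,-60), drawer travel about 62.6 mm in the top view. I'll move above the battery and turn the jaws across its width.

```bash
python3 mv.py 554 -60 150 174.6 0
```

```text
t 22.3 pos [526.72 212.73 180.41] rot [-179.98    1.9    92.24] F [-0.2 -0.2 -0.1] gap 59.5
shift [-272.43, 16.62, 39.46] turn [-0.0241, 0.0271, -1.4374]
```

Call:
send_rows:
  deltas:
    - [0.7,[-15,1,2],[-0.002,0.003,-0.131]]
    - [0.7,[-40,2.5,5],[-0.004,0.005,-0.262]]
    - [0.7,[-70,4.3,10],[-0.006,0.008,-0.393]]
    - [0.7,[-100,6,14],[-0.009,0.01,-0.524]]
    - [0.7,[-130,8,18],[-0.011,0.012,-0.655]]
    - [0.7,[-160,10,23],[-0.013,0.015,-0.786]]
    - [0.7,[-190,11.6,27],[-0.015,0.017,-0.917]]
    - [0.7,[-220,13.4,31],[-0.018,0.02,-1.048]]
    - [0.7,[-245,15,35],[-0.02,0.022,-1.179]]
    - [0.7,[-263,16,38],[-0.022,0.024,-1.31]]
    - [0.7,[-272.4,16.6,39.5],[-0.024,0.027,-1.437]]
    - [0.7,[-272.4,16.6,39.5],[-0.024,0.027,-1.437]]

```text
t: 23.5
tool_pos: [553.0, -61.1, 148.0]
eef_rot: [-180.0, -0.2, 174.4]
ft_force: [0.9, -0.4, -0.8]
finger_gap: 59.9
```

```bash
python3 -c "
from h import *
for i in range(3): camera('top')"; python3 mv.py 554 -60 70 174.6 0
```

```text
t 23.65 pos [553.4  -59.44 149.03] rot [ 1.7999e+02 -1.2000e-01  1.7446e+02] F [-0.5 -0.9 -0.1] gap 59.8
shift [-0.82, -0.52, 79.03] turn [0.0002, -0.002, -0.0024]
```

Call:
send_rows:
  deltas:
    - [0.65,[-0.8,-0.5,10],[0,-0.002,-0.002]]
    - [0.65,[-0.8,-0.5,30],[0,-0.002,-0.002]]
    - [0.65,[-0.8,-0.5,55],[0,-0.002,-0.002]]
    - [0.65,[-0.8,-0.5,75],[0,-0.002,-0.002]]
    - [0.65,[-0.8,-0.5,90],[0,-0.002,-0.002]]
    - [0.65,[-0.8,-0.5,97],[0,-0.002,-0.002]]
    - [0.65,[-0.8,-0.5,99],[0,-0.002,-0.002]]
    - [0.65,[-0.8,-0.5,99],[0,-0.002,-0.002]]
    - [0.65,[-0.8,-0.5,99],[0,-0.002,-0.002]]

```text
t: 24.55
tool_pos: [554.6, -59.9, 50.8]
eef_rot: [180.0, 0.1, 174.6]
ft_force: [0.3, -0.4, 0.7]
finger_gap: 55.2
```

```bash
python3 look.py scene20 185 150 75 75 9; python3 mv.py 554 -60 22 174.6 0
```

```text
t 24.6 pos [554.55 -59.94  50.83] rot [1.7999e+02 1.0000e-01 1.7458e+02] F [ 0.3 -0.5 -0.2] gap 55.7
shift [0.59, -0.11, 28.83] turn [0.0001, 0.0017, -0.0004]
```

View pics/scene20e.png

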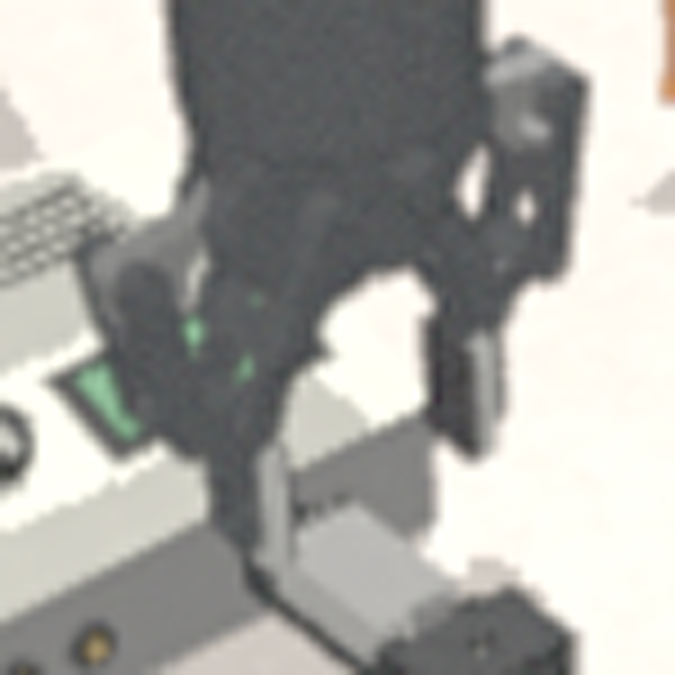

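Call:
send_rows:
  deltas:
    - [0.65,[0.6,-0.1,8],[0,0,0]]
    - [0.65,[0.6,-0.1,16],[0,0,0]]
    - [0.65,[0.6,-0.1,22],[0,0,0]]
    - [0.65,[0.6,-0.1,26],[0,0,0]]
    - [0.65,[0.6,-0.1,28],[0,0,0]]
    - [0.65,[0.6,-0.1,28.3],[0,0,0]]
    - [0.65,[0.6,-0.1,28.3],[0,0,0]]
    - [0.65,[0.6,-0.1,28.3],[0,0,0]]

```text
t: 25.4
tool_pos: [554.2, -60.0, 22.8]
eef_rot: [180.0, 0.1, 174.6]
ft_force: [-0.8, 0.6, -0.6]
finger_gap: 55.6
```

```bash
python3 look.py scene21 185 165 75 75 9; python3 mv.py 554 -60 22 174.6 0
```

```text
t 25.45 pos [554.21 -60.04  22.81] rot [1.7999e+02 1.3000e-01 1.7458e+02] F [ 0.5 -0.7 -0.4] gap 55.3
shift [0.21, 0.02, 0.81] turn [0.0001, 0.0023, -0.0004]
```

View pics/scene21e.png

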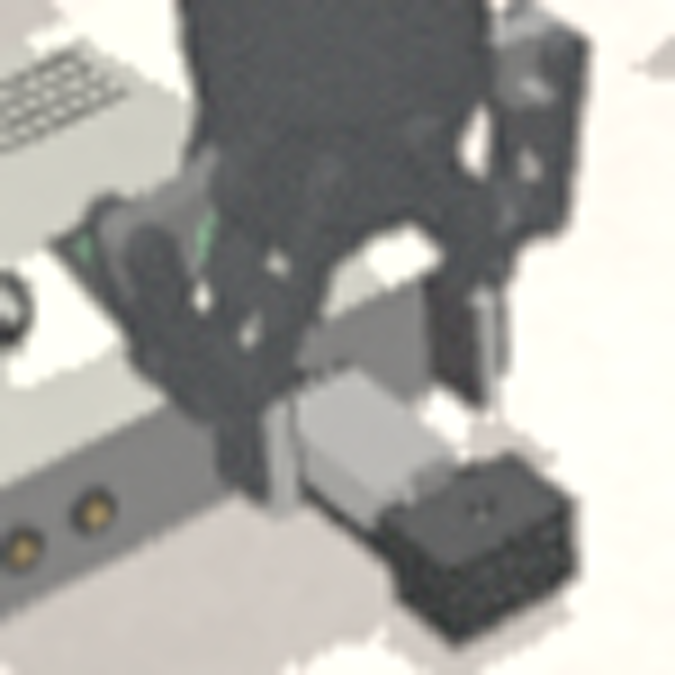

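The fingers straddle the battery (crop 275,500 and 485,400). Closing gradually.

Call:
send_rows:
  deltas:
    - [0.5,[0,0,0.2],[0,0,0]]
    - [0.42,[0,0,0.2],[0,0,0]]
    - [0.38,[0,0,0.2],[0,0,0]]
    - [0.35,[0,0,0.2],[0,0,0]]
    - [0.33,[0,0,0.2],[0,0,0]]
    - [0.31,[0,0,0.2],[0,0,0]]
    - [0.31,[0,0,0.2],[0,0,0]]

```text
t: 26.15
tool_pos: [554.2, -60.1, 22.6]
eef_rot: [180.0, 0.1, 174.6]
ft_force: [-0.2, -0.4, 1.6]
finger_gap: 26.2
```

```bash
python3 look.py scene22 200 185 60 60 11; python3 mv.py 554 -60 22 174.6 0
```

```text
t 26.2 pos [554.2  -60.09  22.6 ] rot [1.8000e+02 1.3000e-01 1.7458e+02] F [ 0.7 -0.3 -0.1] gap 26.3
shift [0.21, 0.07, 0.6] turn [0.0, 0.0023, -0.0004]
```

View pics/scene22e.png

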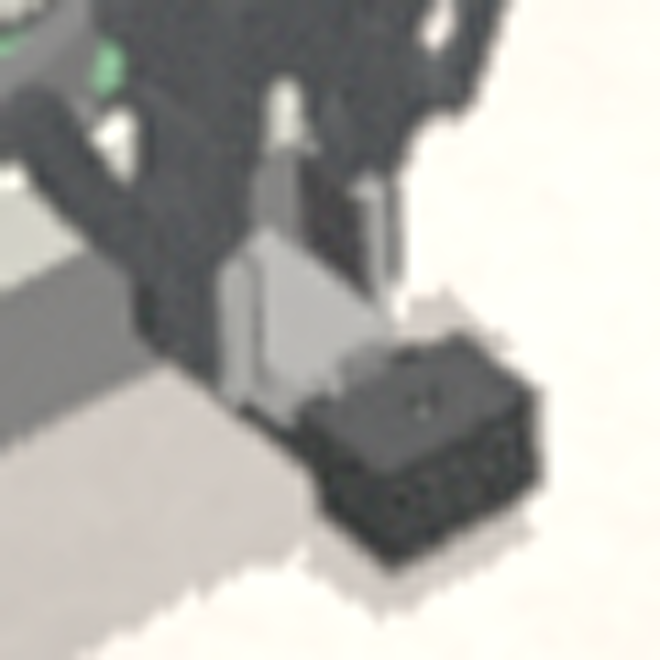

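Call:
send_rows:
  deltas:
    - [0.2,[0,0,0],[0,0,0]]
    - [0,[0,0,0],[0,0,0]]
    - [0,[0,0,0],[0,0,0]]
    - [0,[0,0,0],[0,0,0]]
    - [0,[0,0,-3],[0,0,0]]
    - [0,[0,0,-7],[0,0,0]]
    - [0,[0,0,-12],[0,0,0]]
    - [0,[0,0,-20],[0,0,0]]
    - [0,[0,0,-35],[0,0,0]]
    - [0,[0,0,-55],[0,0,0]]
    - [0,[0,0,-70],[0,0,0]]
    - [0,[0,0,-72],[0,0,0]]

```text
t: 27.4
tool_pos: [555.5, -60.3, 97.0]
eef_rot: [-180.0, 0.4, 174.6]
ft_force: [-0.4, -1.2, -0.6]
finger_gap: 25.2
```

```bash
python3 look.py scene23 185 140 80 85 9; python3 mv.py 504 -272 110 84 0
```

```text
t 27.45 pos [554.87 -60.15  96.14] rot [-180.      0.31  174.58] F [ 0.6  0.7 -0.7] gap 25.1
shift [30.56, -215.71, -14.02] turn [0.0043, 0.0043, 1.5809]
```

View pics/scene23e.png

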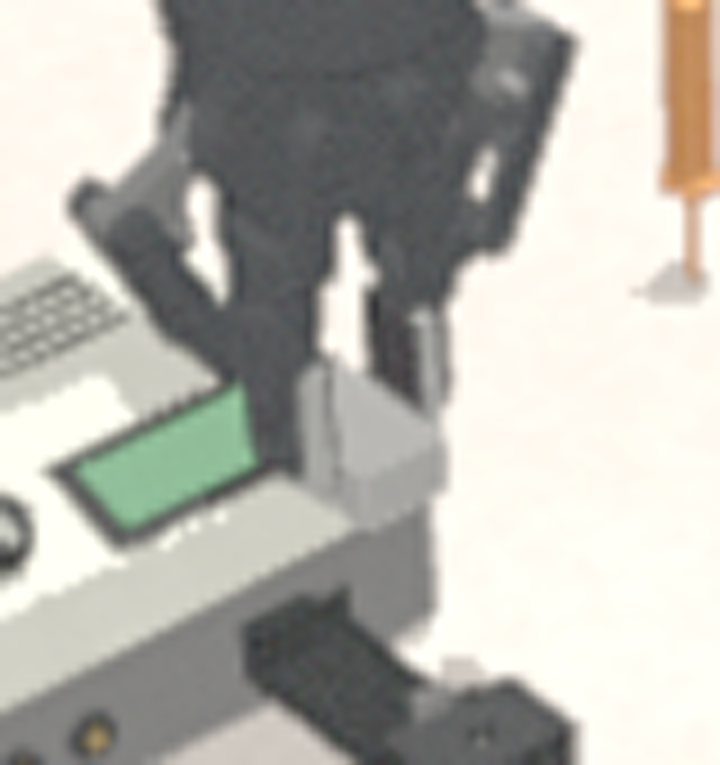

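The battery is lifted level (crop 365,440) and the drawer is empty and still open. I'll carry it to the dish, keeping the yaw, since the dish's long side is parallel.

```bash
python3 mv.py 503.7 -272 115 174.2 0
```

```text
t 27.45 pos [554.87 -60.15  96.14] rot [-180.      0.31  174.58] F [ 0.6  0.7 -0.7] gap 25.1
shift [30.83, -215.74, -19.02] turn [-0.0, 0.0054, 0.0066]
```

Call:
send_rows:
  deltas:
    - [0,[0,-5,-10],[0,0.002,0]]
    - [0,[3,-20,-19],[0,0.005,0.003]]
    - [0,[7,-48,-19],[0,0.005,0.006]]
    - [0,[11,-78,-19],[0,0.005,0.006]]
    - [0,[15,-108,-19],[0,0.005,0.006]]
    - [0,[19,-138,-19],[0,0.005,0.006]]
    - [0,[23,-165,-19],[0,0.005,0.006]]
    - [0,[27,-190,-19],[0,0.005,0.006]]
    - [0,[30,-207,-19],[0,0.005,0.006]]
    - [0,[30.8,-215.7,-19],[0,0.005,0.006]]
    - [0,[30.8,-215.7,-19],[0,0.005,0.006]]
    - [0,[30.8,-215.7,-19],[0,0.005,0.006]]

```text
t: 28.65
tool_pos: [503.7, -271.5, 114.9]
eef_rot: [180.0, 0.0, 174.2]
ft_force: [-0.3, -0.1, -0.2]
finger_gap: 24.7
```

```bash
python3 look.py scene24 95 130 100 90 7; python3 mv.py 503.7 -272 40 174.2 0
```

```text
t 28.7 pos [ 503.85 -271.17  114.93] rot [1.7997e+02 1.0000e-02 1.7428e+02] F [-0.7  0.3 -0.8] gap 24.5
shift [0.07, -0.88, 74.93] turn [0.0005, 0.0001, 0.0013]
```

View pics/scene24e.png

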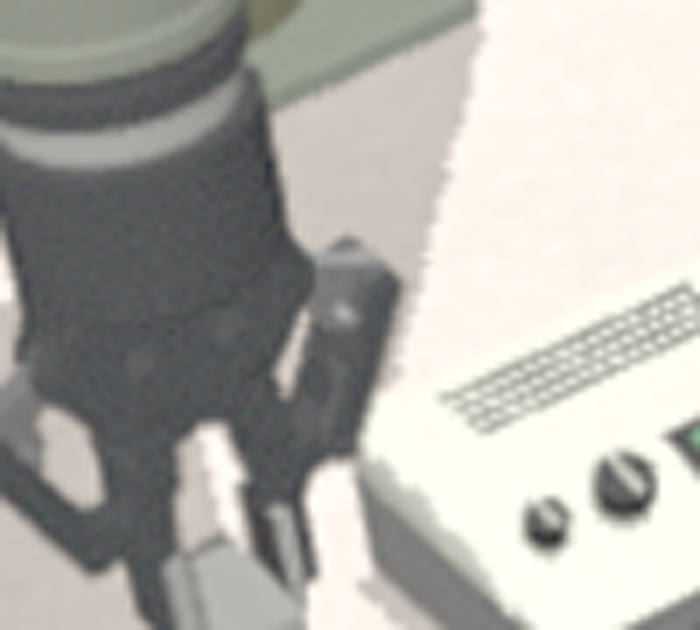

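Call:
send_rows:
  deltas:
    - [0,[0,-0.9,10],[0,0,0]]
    - [0,[0,-0.9,30],[0,0,0]]
    - [0,[0,-0.9,55],[0,0,0]]
    - [0,[0,-0.9,72],[0,0,0]]
    - [0,[0,-0.9,80],[0,0,0]]
    - [0,[0,-0.9,80],[0,0,0]]

```text
t: 29.3
tool_pos: [503.2, -271.0, 33.5]
eef_rot: [179.9, -0.1, 174.3]
ft_force: [0.3, 0.3, -0.3]
finger_gap: 24.7
```

```bash
python3 look.py scene25 95 205 90 85 8; python3 mv.py 503.7 -272 9 174.2 0
```

```text
t 29.35 pos [ 503.84 -271.55   34.6 ] rot [ 1.7995e+02 -3.0000e-02  1.7432e+02] F [ 0.   0.5 -0.2] gap 25.0
shift [0.08, -0.48, 25.6] turn [0.0008, -0.0006, 0.0021]
```

View pics/scene25e.png

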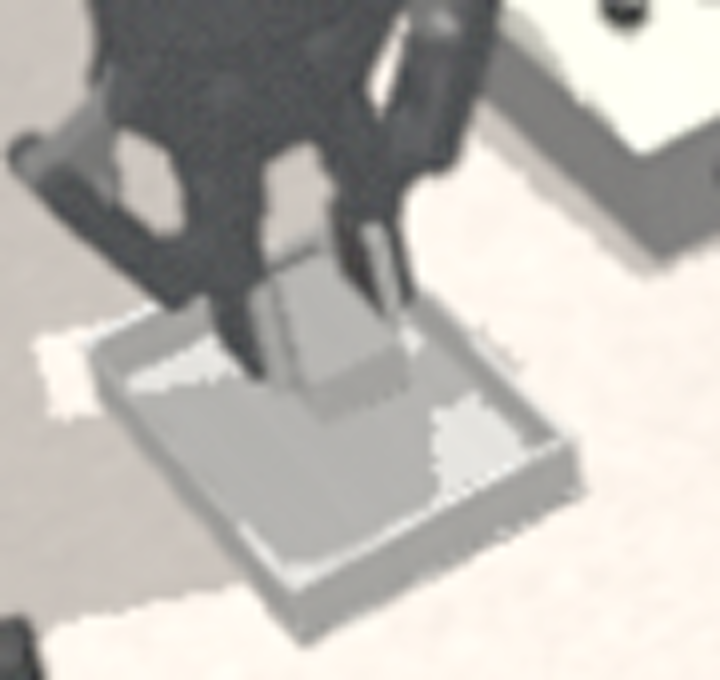

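The battery hangs level over the middle of the dish. Lowering.

Call:
send_rows:
  deltas:
    - [0,[0,-0.5,5],[0,0,0]]
    - [0,[0,-0.5,11],[0,0,0]]
    - [0,[0,-0.5,17],[0,0,0]]
    - [0,[0,-0.5,21],[0,0,0]]
    - [0,[0,-0.5,23],[0,0,0]]
    - [0,[0,-0.5,24],[0,0,0]]
    - [0,[0,-0.5,24.5],[0,0,0]]
    - [0,[0,-0.5,24.5],[0,0,0]]

```text
t: 30.15
tool_pos: [503.9, -272.1, 10.2]
eef_rot: [180.0, -0.0, 174.3]
ft_force: [0.3, -0.6, -0.1]
finger_gap: 25.0
```

```bash
python3 look.py scene26 95 205 90 85 8; python3 mv.py 503.7 -272 9 174.2 0
```

```text
t 30.2 pos [ 503.91 -272.09   10.23] rot [ 1.7996e+02 -1.0000e-02  1.7432e+02] F [-0.2  0.9 -1.1] gap 24.6
shift [0.22, 0.06, 1.23] turn [0.0007, -0.0002, 0.002]
```

View pics/scene26e.png

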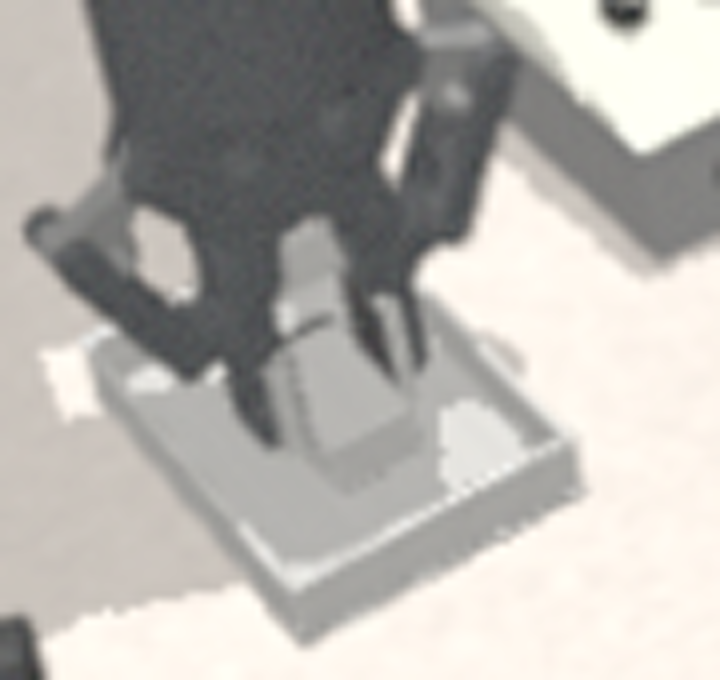

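Call:
send_rows:
  deltas:
    - [0,[0,0,0.5],[0,0,0]]
    - [0,[0,0,1],[0,0,0]]
    - [0,[0,0,1.5],[0,0,0]]
    - [0,[0,0,1.8],[0,0,0]]
    - [0,[0,0,1.8],[0,0,0]]

```text
t: 30.7
tool_pos: [503.9, -272.1, 8.9]
eef_rot: [180.0, -0.0, 174.3]
ft_force: [-1.3, 1.1, 4.0]
finger_gap: 24.8
```

```bash
python3 mv.py 503.7 -272 9 174.2 0
```

```text
t 30.7 pos [ 503.92 -272.12    8.91] rot [179.96  -0.   174.32] F [-1.3  1.1  4. ] gap 24.8
shift [0.23, 0.1, -0.09] turn [0.0006, -0.0, 0.002]
```

There is 4 N of contact, so the battery is on the floor. Release with a limited opening, then rise.

Call:
send_rows:
  deltas:
    - [0.32,[0,0,0],[0,0,0]]
    - [0.36,[0,0,0],[0,0,0]]
    - [0.42,[0,0,0],[0,0,0]]
    - [0.45,[0,0,0],[0,0,0]]
    - [0.45,[0,0,0],[0,0,0]]
    - [0.45,[0,0,0],[0,0,0]]
    - [0.45,[0,0,-8],[0,0,0]]
    - [0.45,[0,0,-25],[0,0,0]]
    - [0.45,[0,0,-50],[0,0,0]]
    - [0.45,[0,0,-85],[0,0,0]]
    - [0.45,[0,0,-120],[0,0,0]]
    - [0.45,[0,0,-135],[0,0,0]]

```text
t: 31.9
tool_pos: [505.4, -273.0, 148.2]
eef_rot: [-179.9, 0.3, 174.3]
ft_force: [-0.4, 0.3, 0.0]
finger_gap: 38.4
```

```bash
python3 look.py scene27 95 205 90 85 8; python3 mv.py 380 -330 220 174.2 0
```

```text
t 31.95 pos [ 506.1  -273.41  149.5 ] rot [-179.82    0.48  174.32] F [ 0.3 -0.3  1.8] gap 38.6
shift [119.28, -69.01, -71.3] turn [-0.0031, 0.0084, 0.002]
```

View pics/scene27e.png

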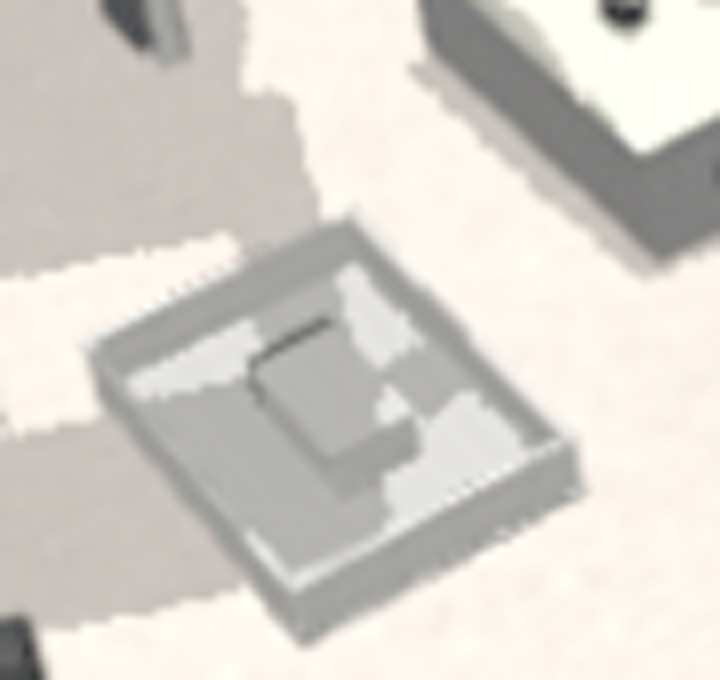

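The battery lies flat in the middle of the dish (crop 330,390). I'll rise clear and do a final check of the whole scene.

Call:
send_rows:
  deltas:
    - [0.45,[15,-8,-10],[0,0,0]]
    - [0.45,[40,-23,-25],[0,0,0]]
    - [0.45,[70,-40,-42],[0,0,0]]
    - [0.45,[95,-55,-57],[0,0,0]]
    - [0.45,[112,-65,-67],[0,0,0]]
    - [0.45,[119,-69,-71],[0,0,0]]
    - [0.45,[119,-69,-71],[0,0,0]]
    - [0.45,[119,-69,-71],[0,0,0]]

```text
t: 32.75
tool_pos: [380.6, -329.6, 219.1]
eef_rot: [-179.9, 0.5, 174.3]
ft_force: [-0.2, 0.3, -0.0]
finger_gap: 38.4
```

```bash
python3 -c "
from h import *
snap('top','top28');snap('scene','scene28'); snap('scene','scene29')
a=cv2.imread('pics/top28.png');b=cv2.imread('pics/top0.png'); 
cv2.imwrite('pics/t28.png',cv2.resize(a[60:300,100:420],None,fx=2.4,fy=2.4,interpolation=cv2.INTER_CUBIC))
s=get_state();print(s['t'],s['tool_pos'],s['qvel'])"
```

```text
32.9 [ 380.86090368 -329.47935552  218.91246544] [-0.04886256 -0.05374737 -0.10210947 -0.11119407  0.11107374 -0.16084244]
```

View pics/t28.png

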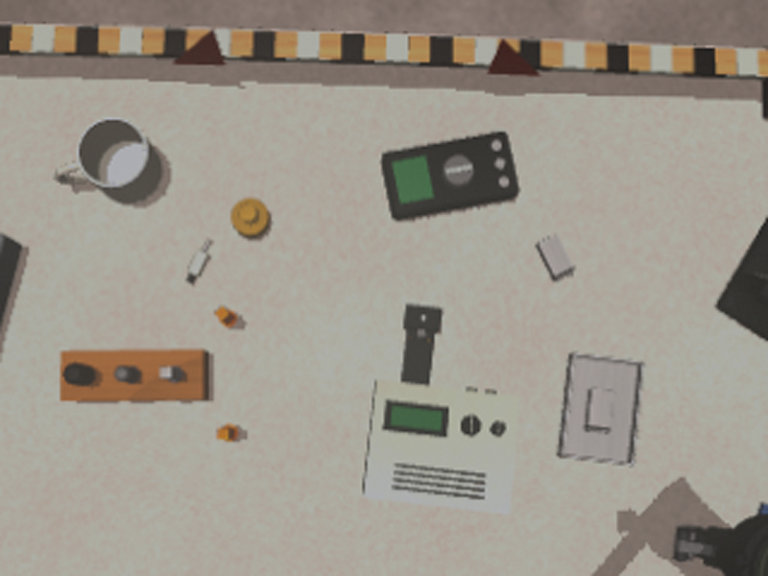

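View pics/scene28.png

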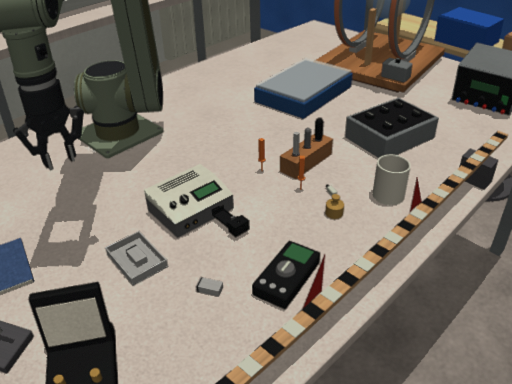

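The pictures show the drawer open and empty (top crop 420,345), the battery in the dish (600,408), the pin tool upright in its hole (170,373), and the other things where they were. Last, a check of the drawer travel against the picture taken just after opening.

Run:
```python
from h import *
t=load('top28')
g=lambda f:cv2.cvtColor(load(f)['pixels'],cv2.COLOR_RGB2GRAY)
a=g('top19');b=g('top28');z=g('top0')
def m(src,x0,y0,w,h,dst,pad=6):
    r=cv2.matchTemplate(dst[y0-pad:y0+h+pad,x0-pad:x0+w+pad],src[y0:y0+h,x0:x0+w],cv2.TM_CCOEFF_NORMED); _,v,_,l=cv2.minMaxLoc(r); return (l[0]-pad,l[1]-pad,round(v,3))
print('nose 19->28',m(a,266,186,22,13,b)); print('meter 0->28',m(z,262,225,50,45,b)); print('rack tools',m(z,122,202,66,30,b)); print('oranges',m(z,188,184,14,14,b),m(z,188,233,14,14,b))
print('spare/mm/mug/weight/plug',m(z,320,155,25,25,b),m(z,255,110,65,45,b),m(z,120,105,45,40,b),m(z,194,140,20,20,b),m(z,174,157,18,24,b))
# pin handle
crop('top28',110,170,100,90,8,'t28r'); crop('top28',255,180,40,45,15,'t28n')
```

```text
nose 19->28 (0, 0, 1.0)
meter 0->28 (0, 0, 1.0)
rack tools (0, 0, 0.998)
oranges (0, 0, 1.0) (0, 0, 1.0)
spare/mm/mug/weight/plug (0, 0, 0.999) (0, 0, 1.0) (0, 0, 1.0) (0, 0, 1.0) (0, 0, 0.999)
```

View pics/t28n.png

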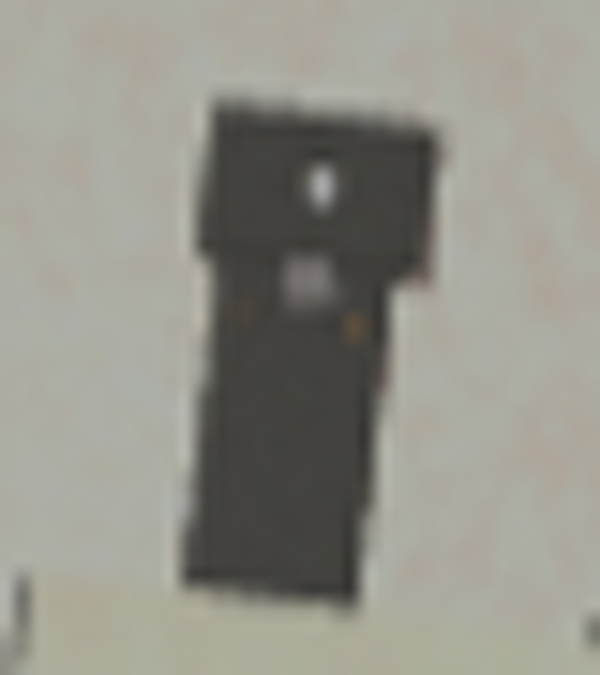

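The drawer hasn't moved since it reached its stop, and nothing else has moved. Handing in.

```bash
python3 -c "
from rig import hand_in
print(hand_in())"
```

```text
the job is handed in; nothing more can be done
None
```

The job is done and handed in at about 33 s of the 67 s allowed. I took the steel pin tool from the rack and pressed the catch about 4.3 mm. Holding it down, I pushed the drawer out until it met its stop, with no more than about 5 N of push. I then stood the tool back in its own hole, lifted the battery out level and set it down in the steel dish.

**Last checks:**
- **Drawer:** It is open and empty. I measured about 62.6 mm of travel in the top view against the nominal 62 mm, which is within calibration error, and it has not shifted since.
- **Pin tool:** It stands upright with its flange flat on the rack.
- **Battery:** It lies flat in the middle of the dish.
- **Everything else:** Matching the first and last top pictures showed no shift of the meter, the rack tools, the orange look-alikes or any other bystander.

**What disagreed:**
- **Cameras:** The two cameras differed by 2–4 mm. I settled the recess position by comparing the pin and the recess in the same picture and by feel.
- **Tool tilt:** The pin tool sat about 2° tilted in the grip, so I tilted the wrist to correct it.
- **Finger opening:** It read about 1.5 mm less than the battery's width while carrying, but the battery did not visibly slip.

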